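# Glaze the inspection lamp and screw down its ring

## Task

The cement on the lamp glass has set. Swing the jig's sprung hold-down finger up off the glass until it stays open by itself, take the glass, lower it gently and the same way up into the neck of the lamp body so that it lies flat on the black rubber seal and let go, then put the steel retaining ring over it and screw it on clockwise until it is snug and turns no further. Keep the glass upright and leave the tools and other things on the bench where they are.

Things in the scene. Friction and masses are not known exactly. Their poses are not given: they have to be found in the camera images.
- finger (a joint): Hold-down finger of the gluing jig: steel arm on a hinge, its rubber pad presses on top of the glass with about 4 N. 0 rad: down on the glass (the start); grows as it swings up and over, away from the glass; 2.3: fully open. Over-centre spring: let go below about 0.9 rad it snaps down again, beyond that it flies open by itself and stays open.
- finger_bar (a point): Middle of the finger's red cross bar, the handle to lift it by: cylinder of 12 mm diameter, 34 mm long, flat ends, parallel to the hinge. It stands 8 mm clear above the 12 mm wide arm: fingers can pass both ends and pinch it along its length; it may turn between the pads. Finger down: above the middle of the glass, 82 mm above the bench. It swings about finger_hinge at a radius of 66 mm.
- finger_hinge (a point): Point on the finger's hinge axis, which is parallel to the jig's y: 60 mm above the bench, 62 mm from the middle of the glass along the jig's +x, between two steel cheeks (30 mm over both, tops 68 mm above the bench).
- jig: Gluing jig, fixed to the bench: wooden base 160 x 100 x 16 mm with three dowel pins, 6 mm high, round the rim of the glass. Origin: underside, below the middle of the glass. +x points to the hinge; the base runs from x = -58 to +102 mm. The open finger leans back over x = 60 to 125 mm, up to 120 mm above the bench.
- glass: Lamp glass: clear round dome of 48 mm diameter (straight sides from 8 to 27 mm above the underside) cemented in an aluminium rim of 70 mm diameter, 8 mm thick, lower edge chamfered; 36 mm tall in all, about 0.18 kg. Origin: centre of the underside, z up. Starts in the jig, 16 mm above the bench. Grip it by the dome, just above the rim.
- lamp: Body of an inspection lamp, fixed to the bench: plywood board 160 x 130 x 12 mm, grey casting up to 108 mm diameter with its shoulder 36 mm above the bench, and an upright bare metal neck of 77 mm outer and 73 mm inner diameter, rim 58 mm above the bench. Origin: underside of the board, on the axis, z up.
- lamp_rim (a point): Centre of the neck's rim, on the lamp's axis. The glass belongs in the neck: its underside then lies 6 mm below the rim, so that its metal rim stands 2 mm proud.
- thread_start (a point): Upper end of one of the three ridges of the neck's three-start right-hand thread, 1 mm below the rim, in the lamp's +x direction; the others start 120 degrees either way. The ridges are 3 mm high and stand out 5 mm (87 mm over them); each falls clockwise, seen from above, over 140 degrees; lead 30 mm per turn.
- seal (a joint): Black rubber seal inside the neck, under the glass's metal rim: value = how far it is squeezed down, in m. 0: free, 6 mm below the neck's rim. It gives 1 mm per 8 N. Snug is 0.001 or more. At 0.002 the ring's top plate lands on the neck's rim; there the torque to turn the ring, some 0.3 N m before, leaps beyond 0.8 N m. Pushing the ring down also squeezes the seal, but only the thread keeps it so.
- ring: Bright steel retaining ring lying on the bench, right way up: skirt of 98 mm outer and 91 mm inner diameter, top plate from 17 to 21 mm above the origin, and on it a knurled grip collar of 68 mm outer and 56 mm inner diameter, from 21 to 45 mm above the origin; about 0.16 kg. Origin: centre of the underside, z up. Screwed fully down, its underside is 17 mm below the neck's rim.
- ring_lug (a point): Top of one of three lugs inside the ring's skirt, in the ring's +x direction, the others 120 degrees either way: 8 mm wide, 2.5 mm high, 0.6 to 3.1 mm above the underside, 81 mm diameter between them. Set over the neck, the ring rests with the lugs on the ridges' sloping tops, its underside 2 to 12 mm below the rim according to the angle.
- ring_collar (a point): Centre of the grip collar, 33 mm above the ring's underside. From wherever the ring rests on the thread, turning it clockwise lowers it 30 mm per turn and leads the lugs under the next ridges. From a lug's passing a ridge's upper end, the plate meets the glass after about 95 degrees and lands on the neck's rim after about 119. Friction keeps the ring where it is left.
- glue_bottle: Bystander: white glue bottle with an orange tip, 58 mm wide, 196 mm tall. Origin: centre of the underside.
- multimeter: Bystander: black and red multimeter lying on its back, 144 x 70 x 40 mm. Origin: centre of the underside.
- combination_pliers: Bystander: pliers with red grips, 180 x 60 x 18 mm. Origin: centre of the underside.
- wrench_13: Bystander: flat steel combination wrench, 164 x 27 x 5 mm. Origin: centre of the underside.
There are look-alikes about, which are no part of the job. What is shaped like the glass but brown or pink is not meant.

How it is judged:
By the outcome, as a careful person would: the job done as asked, in the order asked, and still so for the second after the job is handed in, with the robot touching nothing.
It also fails if it takes over 72 s, if anything falls off the work surface, if the arm or the gripper's body presses on something with over 40 N, if the wrist force passes 120 N, or if a joint passes its speed limit or range.

## Robot

A 7-joint arm with a two-finger parallel gripper is mounted at the origin on a cart in front of the work surface, level with it; the furniture and walls round the work are solid. World frame = base frame: x ahead of the robot, y to its left, z up, the work surface at z = 0. Lengths are in m, angles in rad, forces in N, time in s.
With the tool pointing down it reaches from about 0.425 to 0.95 m from the base axis. Payload 4.7 kg.
Tool frame: the origin (TCP) lies at the very end of the fingers, on their centre line; the grasp point (between the pads) lies 19 mm behind it; x points along the fingers, z is the direction in which the jaws open and shut, and the axes are right-handed (so a half turn about x gives the same grasp; the last joint's range is limited). The gripper opens to 85 mm and grips with 20 to 120 N. Pads are 22 mm wide; open, the fingers measure 114 mm over their backs; the gripper's body (76 mm by 85 mm) begins 54 mm behind the grasp point. The pads swing forward as they close: fully open they stand 13 mm farther back than shut.
Start: joints at [-1.368, 0.469, -0.049, 1.532, 0.024, 1.141, -0.082], TCP at [0.155, 0.657, 0.231] pointing down, gripper open.
Joint ranges: [-2.59, 2.59], [-0.33, 1.99], [-1.39, 1.29], [0.1, 2.45], [-1.04, 4.18], [0.21, 1.99], [-2.66, 2.66]. Speed limits (rad/s): [2.57, 2.57, 3.14, 3.14, 3.14, 3.14, 3.14].

## Interface

Orientations are given as a rotation vector (axis times angle).
In Python, from rig import robot gives the robot as it stands. The module is installed in compiled form; this text tells all that it offers.
- The arm moves only by the shell command python3 -m handwheel 'ROWS' [FORCE]. ROWS is a JSON object of lists of equal length, an entry for each row: "translation": the shift along the tool's x, y, z in cm, a list of three; "twist": the turn about the tool's x in rad; "hand": the opening, from 0 (shut) to 1 (fully open). A call has 1 to 5 rows; each row is the pose to reach, as a shift and turn from the pose commanded when the call began, along the tool's axes at that moment; what a row does not reach only later rows make up. A row lasts 1/8 s, in which the tool goes at most 62.5 mm and 10.7 degrees, less where a joint would pass 70% of its speed; a pose out of reach is approached as far as the arm can. A call with a gripper value outside its range is refused whole. The fingers move at their own pace and stop on an object; FORCE is the grip in N (left out, the last holds). Time passes only in rows, so rows that repeat a pose let the fingers close. It gives the time, the measured TCP pose, the force and the opening at its end, in the units of the state.
- robot.get_obs(): the state, without advancing time (a new reading comes with each control period).
- robot.grab_frame(name): name is "scene" or "side" or "wrist"; returns a dict with "image" (400x640x3 uint8, red, green, blue), "fov_y" (degrees; the focal length in pixels is half the picture's height over the tangent of half this angle, whatever the lens; pixels are square), "cx", "cy" (the principal point, pixels), "cam_to_world" (4x4, takes a point from camera to world coordinates); the wrist camera has in their place "hand_eye" (4x4, takes a point from camera to tool coordinates, whose origin is the TCP and whose axes are the tool frame's). Camera axes: x right, y down, z forward; pixel columns grow to the right and rows downward; lengths in m; the calibration is good to about 2 mm. A picture is of the moment at which its call begins: read the wrist's pose just before it. There is no depth.
- robot.job_done(): hands the job in, once; it reports no verdict.
The state is a dict: "t": time; "qpos": joint angles; "dq": joint speeds; "effort": joint torques, N m; "tcp_pos": TCP position; "eef_rot": TCP orientation; "wrist_force": force on the tool from outside, world axes, zero at the start; "torque": the same for the moment, N m; "grip_width": opening from 0.0 (shut) to 1.0 (fully open).
Only numpy, scipy, OpenCV 4.12 (cv2) and the standard library are available. Lean on these libraries where they do the work, as an engineer would, in place of code of your own. Each camera call takes 0.05 s, during which the arm holds its last target.

## Working session

There is one attempt and no reset: what is moved stays moved. The work goes in short steps, Python scripts to look and compute and a shell command to move; the robot and the scene stay as the last step left them, time stands still between calls to the robot, and variables do not carry over. Pictures are saved under pics/ and viewed, and the job is handed in when it is done.

```bash
ls; mkdir -p pics; cat > h.py <<'E'
import numpy as np, cv2
from rig import robot
from scipy.spatial.transform import Rotation as R
def snap(name,fn):
    o=robot.get_obs(); f=robot.grab_frame(name)
    cv2.imwrite('pics/'+fn,f['image'][:,:,::-1])
    if name=='wrist':
        T=np.eye(4);T[:3,:3]=R.from_rotvec(o['eef_rot']).as_matrix();T[:3,3]=o['tcp_pos']
        M=T@f['hand_eye']
    else: M=f['cam_to_world']
    fl=200/np.tan(np.radians(f['fov_y'])/2)
    d=dict(M=np.array(M),f=fl,cx=f['cx'],cy=f['cy'])
    np.savez('pics/'+fn+'.npz',**d); return f
def ld(fn): return np.load('pics/'+fn+'.npz')
def p2w(fn,u,v,z):
    d=ld(fn);r=d['M'][:3,:3]@np.array([(u-d['cx'])/d['f'],(v-d['cy'])/d['f'],1]);o=d['M'][:3,3]
    return o+r*(z-o[2])/r[2]
def w2p(fn,p):
    d=ld(fn);c=d['M'][:3,:3].T@(np.array(p)-d['M'][:3,3]);return d['cx']+d['f']*c[0]/c[2],d['cy']+d['f']*c[1]/c[2]
def crop(fn,x0,y0,x1,y1,s,out):
    im=cv2.imread('pics/'+fn)[y0:y1,x0:x1];cv2.imwrite('pics/'+out,cv2.resize(im,None,fx=s,fy=s,interpolation=cv2.INTER_CUBIC))
def st():
    o=robot.get_obs()
    m=R.from_rotvec(o['eef_rot']).as_matrix()
    print('t',round(o['t'],2),'tcp',np.round(o['tcp_pos'],4),'x',np.round(m[:,0],3),'z',np.round(m[:,2],3),'F',np.round(o['wrist_force'],1),'T',np.round(o['torque'],2),'g',round(o['grip_width'],3),'q',np.round(o['qpos'],2))
E
python3 - <<'E'
from h import *
st()
for n in ['scene','side','wrist']:
    f=snap(n,n+'0.png'); print(n,f['fov_y'],f['cx'],f['cy'],f.get('cam_to_world',f.get('hand_eye')))
print([k for k in f])
st()
E
```

```text
pics
t 0.0 tcp [0.1549 0.6564 0.2303] x [-0.    -0.002 -1.   ] z [ 0.23   0.973 -0.002] F [-0.3 -0.3 -0.3] T [-0.03  0.03  0.02] g 1.004 q [-1.37  0.47 -0.05  1.53  0.02  1.14 -0.08]
scene 45.90982727628749 328.44549862428687 196.96761398366314 [[ 0.77870062 -0.44100549  0.44625049  0.14177138]
 [-0.62724375 -0.5315748   0.56920428 -0.58403126]
 [-0.0138067  -0.72314756 -0.69055556  0.81691844]
 [ 0.          0.          0.          1.        ]]
side 55.5725006218108 320.1130895459203 200.71444951812 [[-0.97989891 -0.09180891  0.17711366  0.40018775]
 [-0.1987643   0.37340496 -0.90612443  0.99697561]
 [ 0.01705518 -0.92311422 -0.38414745  0.48992571]
 [ 0.          0.          0.          1.        ]]
wrist 63.56870744774903 315.96546322728494 195.95878915074147 [[-4.17611715e-04 -3.01765041e-01  9.53382235e-01 -1.43124316e-01]
 [-2.14653768e-04 -9.53382269e-01 -3.01765146e-01  7.77510591e-02]
 [ 9.99999890e-01 -3.30667750e-04  3.33368602e-04  8.83358412e-04]
 [ 0.00000000e+00  0.00000000e+00  0.00000000e+00  1.00000000e+00]]
['image', 'fov_y', 'cx', 'cy', 'hand_eye']
t 0.15 tcp [0.1549 0.6565 0.2305] x [-0.    -0.001 -1.   ] z [ 0.23   0.973 -0.002] F [-0.5 -0.1  0.1] T [-0.02 -0.03  0.03] g 1.0 q [-1.37  0.47 -0.05  1.53  0.02  1.14 -0.08]
```

View pics/scene0.png

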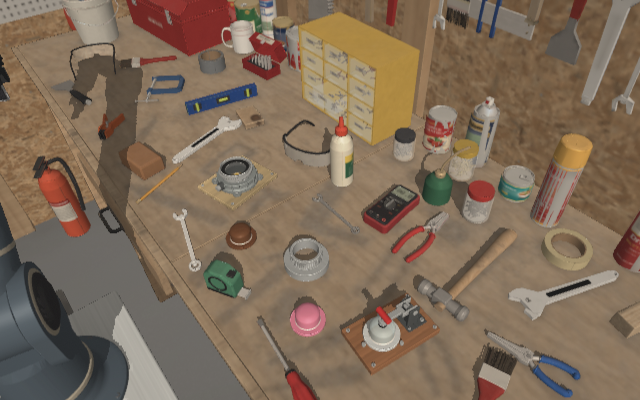

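View pics/side0.png

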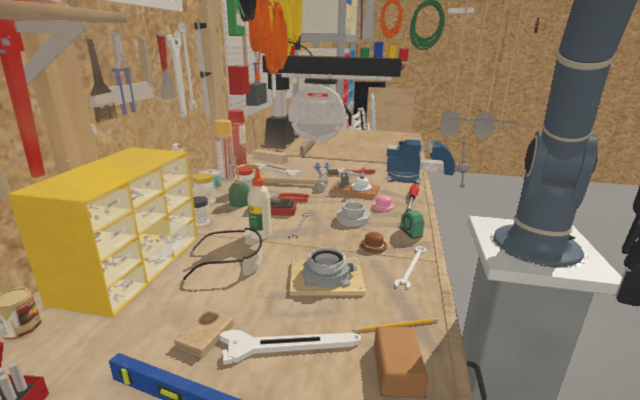

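View pics/wrist0.png

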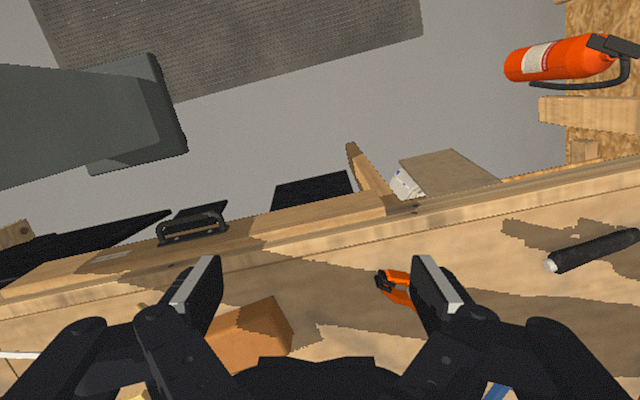

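```bash
python3 - <<'E'
from h import *
crop('scene0.png',330,280,450,380,6.6,'a1.png')
crop('scene0.png',190,140,350,290,4.9,'a2.png')
crop('side0.png',280,160,400,300,4.2,'a3.png')
E
```

```text
(no output)
```

View pics/a1.png

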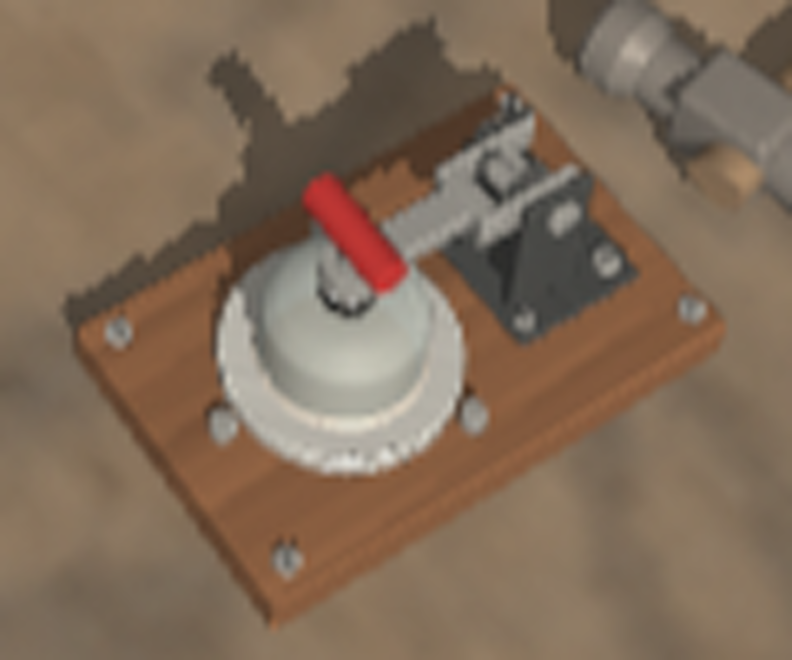

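View pics/a2.png

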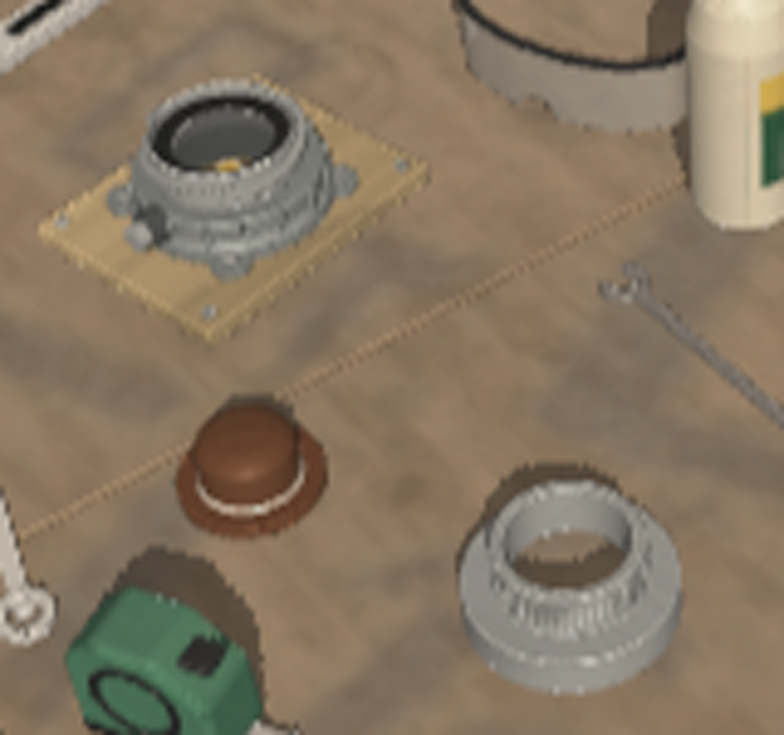

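View pics/a3.png

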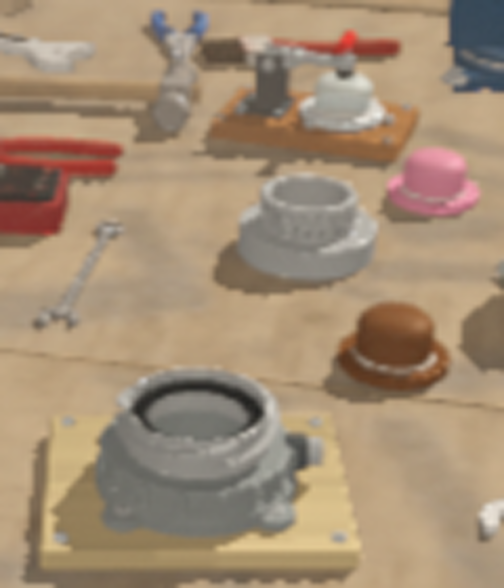

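```bash
python3 - <<'E'
from h import *
P=lambda u,v,z:np.round(p2w('scene0.png',u,v,z),4)
bl=P(341.8,330.8,.016);bb=P(371.7,373.6,.016);br=P(439.4,327.7,.016);bt=P(406.5,293.3,.016)
print('corners',bl,bb,br,bt)
x=(br-bb)/np.linalg.norm(br-bb); print('xdir',x,np.linalg.norm(br-bb),np.linalg.norm(bb-bl), 'center->origin',(bl+bb+br+bt)/4-0.022*x)
print('bar',P(378.8,308,.082),P(389.5,322.1,.082),P(384.1,315.2,.085))
print('ring',P(305.7,248.2,.045), 'lamp',P(236.1,168.2,.058))
S=lambda u,v,z:np.round(p2w('side0.png',u/4.2+280,v/4.2+160,z),4)
print('side ring',S(309,198,.045),'lamp',S(200,407,.058),'bar',S(347,42,.082))
E
```

```text
corners [ 0.4487 -0.2257  0.016 ] [ 0.4352 -0.3236  0.016 ] [ 0.5961 -0.338   0.016 ] [ 0.604  -0.2437  0.016 ]
xdir [ 0.99601908 -0.0891403   0.        ] 0.16154309022672556 0.098826413473322 center->origin [ 0.49908758 -0.28078891  0.016     ]
bar [ 0.5046 -0.2624  0.082 ] [ 0.4993 -0.2953  0.082 ] [ 0.5002 -0.2805  0.085 ]
ring [ 0.5043 -0.0398  0.045 ] lamp [0.52   0.2697 0.058 ]
side ring [ 0.4998 -0.0278  0.045 ] lamp [0.5198 0.2876 0.058 ] bar [ 0.4994 -0.2745  0.082 ]
```

```bash
cat >> h.py <<'E'
def go(x,y,z,yaw=None):
    o=robot.get_obs();m=R.from_rotvec(o['eef_rot']).as_matrix()
    d=np.array([x,y,z])-o['tcp_pos'];print('shift cm',np.round(m.T@d*100,2),'dist',round(np.linalg.norm(d)*100,1))
    y0=np.degrees(np.arctan2(m[1,2],m[0,2]))
    if yaw is not None:
        dy=(yaw-y0+180)%360-180;print('yaw',round(y0,2),'twist',round(-np.radians(dy),3))
E
python3 - <<'E'
from h import *
print(p2w('scene0.png',343,183,0),p2w('scene0.png',342,120,.196))
go(.52,.28,.2,85)
E
python3 -m handwheel '{"translation":[[0.5,-5,-3.2],[1,-10,-6.4],[1.5,-15,-9.6],[2,-20,-12.8],[2.5,-25,-16]],"twist":[-0.03,-0.06,-0.09,-0.12,-0.145],"hand":[1,1,1,1,1]}'
python3 -c "
from h import *
st();go(.52,.28,.2,85)"
```

```text
[7.31406375e-01 1.06009519e-01 1.11022302e-16] [0.72737321 0.10705643 0.196     ]
shift cm [  3.09 -44.18 -28.25] dist 52.5
yaw 76.72 twist -0.145
t: 0.78
tcp_pos: [0.3627, 0.4422, 0.2061]
eef_rot: [-1.146, 1.249, 1.146]
wrist_force: [1.1, 0.5, -0.2]
grip_width: 1.001
t 0.78 tcp [0.3627 0.4422 0.2061] x [-0. -0. -1.] z [ 0.086  0.996 -0.   ] F [ 1.1  0.5 -0.2] T [ 0.06 -0.01  0.01] g 1.001 q [-0.95  0.32 -0.    1.81  0.    1.    0.53]
shift cm [  0.61 -17.07 -14.81] dist 22.6
yaw 85.08 twist 0.001
```

```bash

python3 -m handwheel '{"translation":[[0.2,-4.3,-3.7],[0.4,-8.6,-7.4],[0.6,-12.8,-11.1],[0.6,-17.1,-14.8],[0.6,-17.1,-14.8]],"twist":[0,0,0,0,0],"hand":[1,1,1,1,1]}'
python3 - <<'E'
from h import *
st(); snap('wrist','w1.png'); go(.50,-.035,.19,85)
E
```

```text
t: 1.4
tcp_pos: [0.5227, 0.2759, 0.2001]
eef_rot: [-1.14, 1.254, 1.135]
wrist_force: [-0.4, 0.4, 0.3]
grip_width: 0.999
t 1.4 tcp [0.5227 0.2759 0.2001] x [ 0.002 -0.003 -1.   ] z [ 0.097  0.995 -0.002] F [-0.4  0.4  0.3] T [ 0.03  0.04 -0.01] g 0.999 q [-0.63  0.36  0.09  1.78 -0.03  1.    0.95]
shift cm [  1.02  -0.85 -31.47] dist 31.5
yaw 84.73 twist -0.005
```

View pics/w1.png

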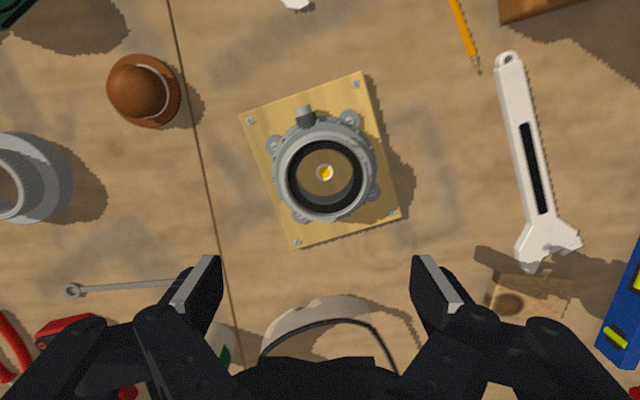

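```bash

python3 -m handwheel '{"translation":[[0.2,-0.2,-6.2],[0.4,-0.3,-12.4],[0.6,-0.5,-18.6],[0.8,-0.7,-24.8],[1,-0.8,-31]],"twist":[0,0,0,0,0],"hand":[1,1,1,1,1]}' | head -2
python3 -m handwheel '{"translation":[[0,0,0],[0,0,0]],"twist":[0,0],"hand":[1,1]}' | head -2
python3 - <<'E'
from h import *
st(); snap('wrist','w2.png'); go(.50,-.28,.2,84.9)
crop('w1.png',220,80,420,230,4,'a4.png')
E
```

```text
t: 2.08
tcp_pos: [0.4997, -0.0278, 0.1903]
t: 2.33
tcp_pos: [0.5001, -0.0261, 0.1902]
t 2.33 tcp [ 0.5001 -0.0261  0.1902] x [-0.     0.001 -1.   ] z [0.084 0.996 0.001] F [ 0.5  0.3 -0.4] T [-0.02 -0.06  0.  ] g 0.996 q [-0.22  0.23  0.22  2.   -0.06  0.92  1.52]
shift cm [ -1.01  -2.09 -25.36] dist 25.5
yaw 85.24 twist 0.006
```

View pics/w2.png

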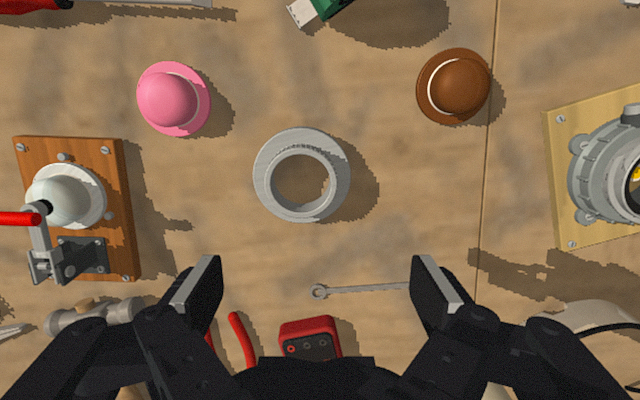

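View pics/a4.png

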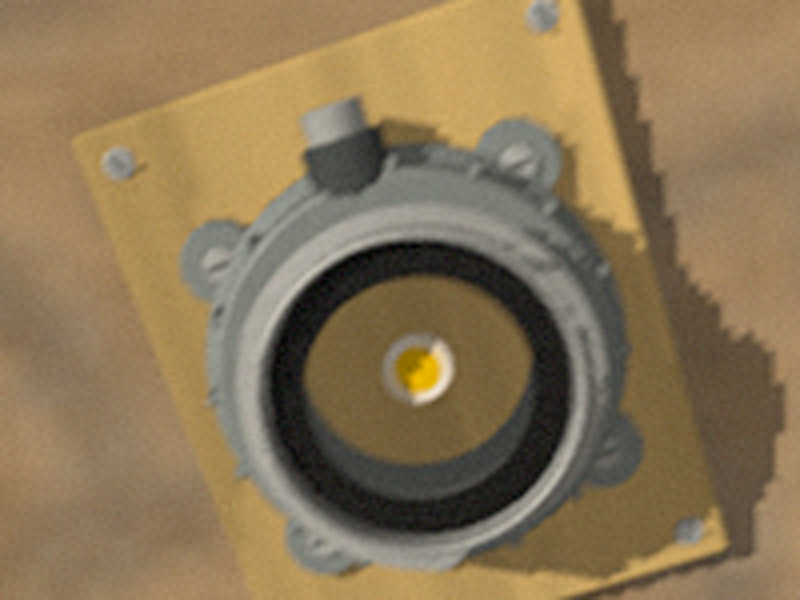

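Next, over the jig.

```bash

python3 -m handwheel '{"translation":[[-0.2,-0.5,-6],[-0.4,-1,-12],[-0.6,-1.5,-18],[-1,-2.1,-24],[-1,-2.1,-25.4]],"twist":[0,0,0,0,0],"hand":[1,1,1,1,1]}' | head -2
python3 -m handwheel '{"translation":[[0,0,0],[0,0,0]],"twist":[0,0],"hand":[0.7,0.7]}' | head -2
python3 - <<'E'
from h import *
st(); snap('wrist','w3.png'); snap('side','s3.png')
crop('w3.png',200,60,440,240,3.3,'a5.png')
E
```

```text
t: 3.0
tcp_pos: [0.4995, -0.2854, 0.2005]
t: 3.25
tcp_pos: [0.5001, -0.2796, 0.1998]
t 3.25 tcp [ 0.5001 -0.2796  0.1998] x [-0.     0.002 -1.   ] z [0.082 0.997 0.002] F [ 0.   0.5 -0.6] T [ 0.03 -0.06 -0.02] g 0.698 q [ 0.17  0.34  0.34  1.83 -0.14  0.99  2.06]
```

View pics/w3.png

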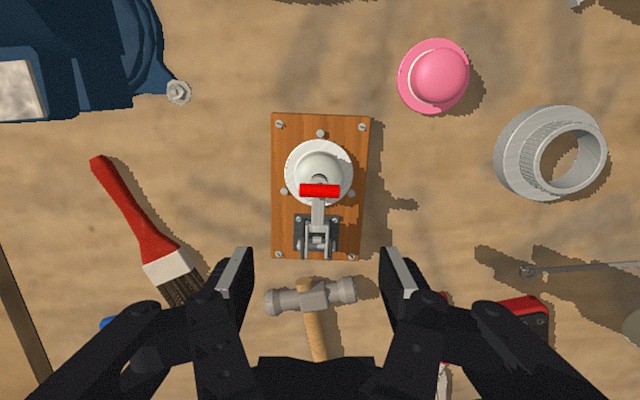

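View pics/a5.png

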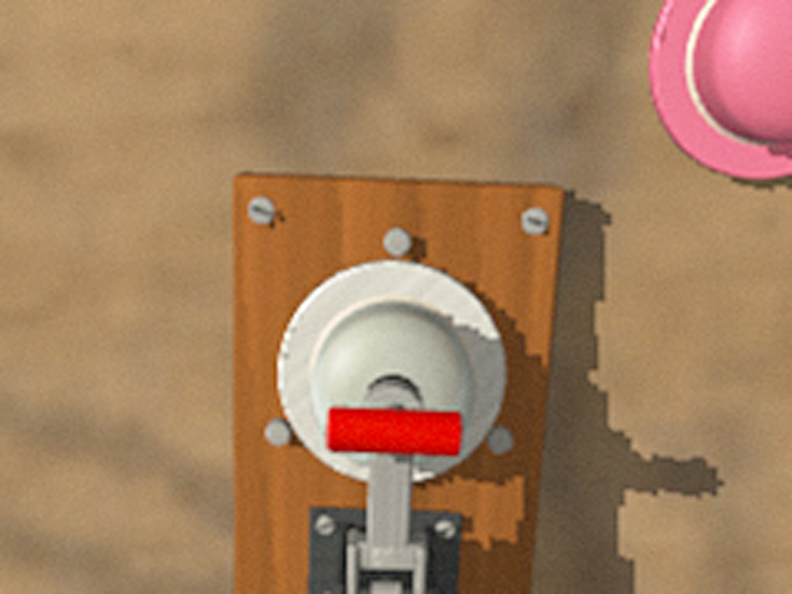

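```bash
python3 - <<'E'
from h import *
P=lambda u,v,z:np.round(p2w('w3.png',200+u/3.3,60+v/3.3,z),4)
l=P(328,430,.083);r=P(462,433,.083)
print('bar',P(395,431,.083),l,r, np.linalg.norm(r-l), np.degrees(np.arctan2(*(l-r)[:2][::-1])))
print('glass',P(392.5,372,.024),'L/R',P(278,372,.024),P(507,372,.024),'T/B',P(392,261,.024),P(392,482,.024))
print('screws',P(261,211,.017),P(535,221,.017), 'dowels',P(397,241,.022),P(278,432,.022),P(500,440,.022))
# ring
Q=lambda u,v,z:np.round(p2w('w2.png',u,v,z),4)
print('ring',Q(303,182,.045))
st()
go(.502,-.280,.066,84.9)
E
python3 - <<'E'
from h import *
crop('side0.png',0,0,10,10,1,'x.png'); crop('w2.png',230,110,370,240,5.6,'a6.png')
E
```

```text
bar [ 0.5003 -0.2752  0.083 ] [ 0.4986 -0.2922  0.083 ] [ 0.5023 -0.2583  0.083 ] 0.034101319622560106 -96.22886588954151
glass [ 0.499  -0.2751  0.024 ] L/R [ 0.4961 -0.3101  0.024 ] [ 0.5019 -0.2401  0.024 ] T/B [ 0.4652 -0.2726  0.024 ] [ 0.5346 -0.2781  0.024 ]
screws [ 0.4481 -0.3105  0.017 ] [ 0.4578 -0.2287  0.017 ] dowels [ 0.4597 -0.2706  0.022 ] [ 0.5158 -0.3125  0.022 ] [ 0.5242 -0.2431  0.022 ]
ring [ 0.4993 -0.0368  0.045 ]
t 3.35 tcp [ 0.4999 -0.2802  0.2001] x [-0.     0.001 -1.   ] z [0.083 0.997 0.001] F [-0.4  0.8 -0.1] T [ 0.01 -0.01 -0.02] g 0.7 q [ 0.17  0.34  0.34  1.83 -0.14  0.99  2.06]
shift cm [13.41 -0.21  0.02] dist 13.4
yaw 85.26 twist 0.006
```

View pics/a6.png

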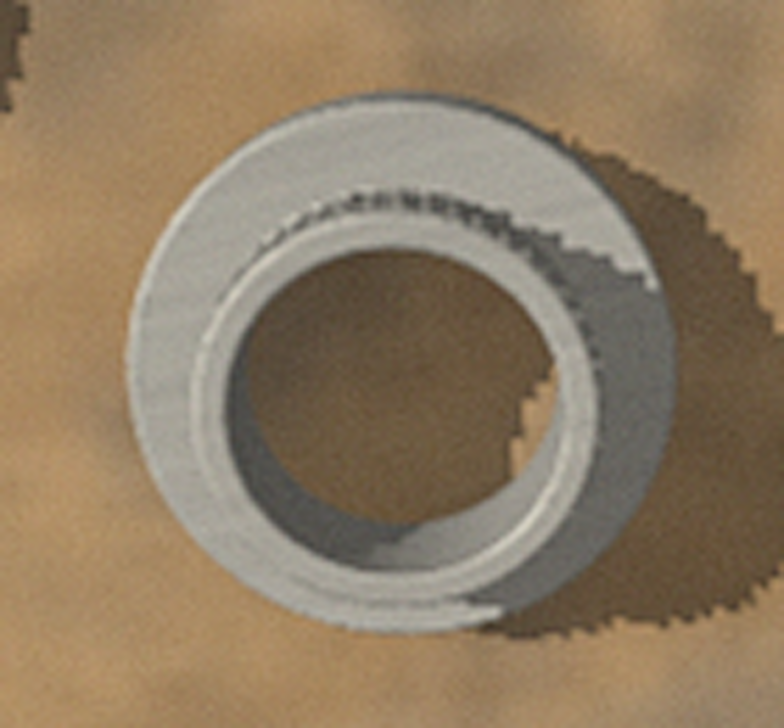

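View pics/s3.png

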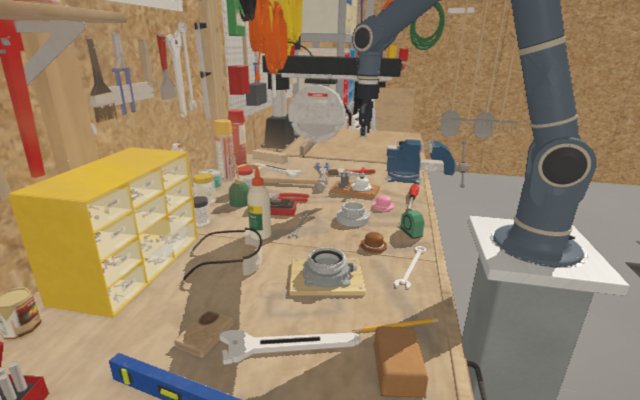

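```bash

python3 -m handwheel '{"translation":[[4.5,-0.1,0.3],[9,-0.1,0.3],[11.5,-0.1,0.3],[13.2,-0.1,0.3],[13.2,-0.1,0.3]],"twist":[0.03,0.03,0.03,0.03,0.03],"hand":[0.6,0.6,0.6,0.6,0.6]}' 20
python3 - <<'E'
from h import *
st(); snap('wrist','w4.png')
E
```

```text
t: 3.98
tcp_pos: [0.5002, -0.2789, 0.0675]
eef_rot: [-1.122, 1.262, 1.125]
wrist_force: [-0.8, -0.4, 1.0]
grip_width: 0.6
t 3.98 tcp [ 0.5002 -0.2789  0.0675] x [-0.002  0.001 -1.   ] z [0.115 0.993 0.001] F [-0.8 -0.4  1. ] T [-0.05  0.02  0.02] g 0.6 q [ 0.21  0.51  0.3   1.94 -0.22  0.72  2.09]
```

View pics/w4.png

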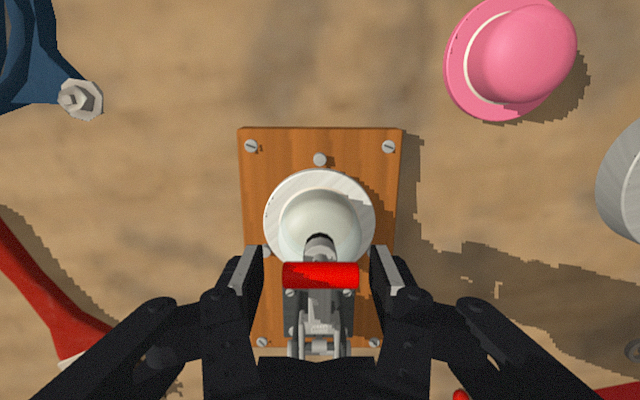

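```bash

python3 -m handwheel '{"translation":[[0,0,0.1],[0.1,0,0.1],[0.1,0,0.1],[0.1,0,0.1],[0.1,0,0.1]],"twist":[0,0,0,0,0],"hand":[0.6,0.3,0.3,0.3,0.3]}' 40
python3 - <<'E'
from h import *
st(); snap('wrist','w5.png')
E
```

```text
t: 4.65
tcp_pos: [0.5015, -0.2771, 0.0687]
eef_rot: [-1.122, 1.259, 1.124]
wrist_force: [-0.5, 4.5, 6.6]
grip_width: 0.384
t 4.65 tcp [ 0.5015 -0.2771  0.0687] x [ 0.002  0.003 -1.   ] z [0.116 0.993 0.003] F [-0.5  4.5  6.6] T [ 1.12  0.2  -0.15] g 0.384 q [ 0.21  0.51  0.3   1.94 -0.22  0.73  2.09]
```

View pics/w5.png

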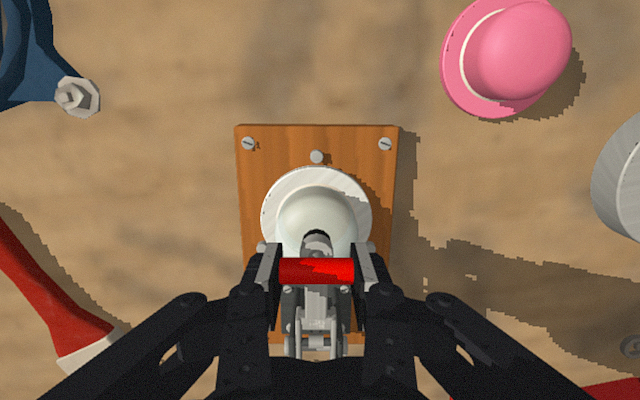

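```bash

python3 -m handwheel '{"translation":[[-0.8,-0.35,0],[-1.54,-0.76,0],[-2.24,-1.3,0],[-2.82,-1.92,0],[-3.35,-2.65,0]],"twist":[0,0,0,0,0],"hand":[0.3,0.3,0.3,0.3,0.3]}' 50
python3 -m handwheel '{"translation":[[-0.42,-0.7,0],[-0.75,-1.5,0],[-0.95,-2.35,0],[-1.05,-3.2,0],[-1.05,-3.2,0]],"twist":[0,0,0,0,0],"hand":[0.3,0.3,0.3,0.3,0.3]}' 50
python3 - <<'E'
from h import *
st(); snap('wrist','w6.png')
E
```

```text
t: 5.32
tcp_pos: [0.5247, -0.28, 0.0999]
eef_rot: [-1.117, 1.264, 1.129]
wrist_force: [-1.9, 7.0, -7.6]
grip_width: 0.376
t: 5.95
tcp_pos: [0.5586, -0.2842, 0.112]
eef_rot: [-1.121, 1.261, 1.126]
wrist_force: [-2.9, 7.7, -0.1]
grip_width: 0.374
t 5.95 tcp [ 0.5586 -0.2842  0.112 ] x [-0.002  0.003 -1.   ] z [0.115 0.993 0.003] F [-2.9  7.7 -0.1] T [1.54 0.67 0.04] g 0.374 q [ 0.18  0.52  0.31  1.78 -0.21  0.87  2.04]
```

View pics/w6.png

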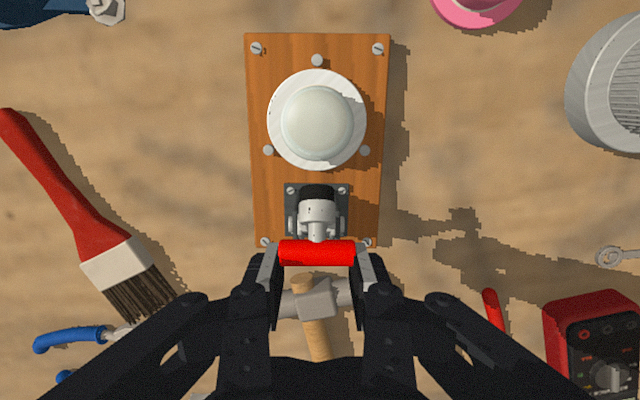

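```bash

python3 -m handwheel '{"translation":[[0,-0.3,0],[0,-0.3,0],[0,-0.3,0],[0,-0.3,0]],"twist":[0,0,0,0],"hand":[0.7,0.7,0.7,0.7]}'
python3 -m handwheel '{"translation":[[-5,2,0],[-7,5,0],[-7,6,0],[-7,6,0]],"twist":[0,0,0,0],"hand":[0.85,0.85,0.85,0.85]}'
python3 - <<'E'
from h import *
st(); snap('wrist','w7.png')
crop('w7.png',220,60,420,260,3,'a7.png')
E
```

```text
t: 6.5
tcp_pos: [0.5616, -0.2868, 0.1116]
eef_rot: [-1.123, 1.262, 1.122]
wrist_force: [0.3, -0.0, -0.0]
grip_width: 0.7
t: 7.0
tcp_pos: [0.5015, -0.2789, 0.1808]
eef_rot: [-1.122, 1.262, 1.123]
wrist_force: [0.7, -0.6, -0.7]
grip_width: 0.854
t 7.0 tcp [ 0.5015 -0.2789  0.1808] x [-0.001  0.001 -1.   ] z [0.117 0.993 0.001] F [ 0.7 -0.6 -0.7] T [ 0.01 -0.   -0.02] g 0.854 q [ 0.16  0.36  0.35  1.85 -0.15  0.95  2.03]
```

View pics/w7.png

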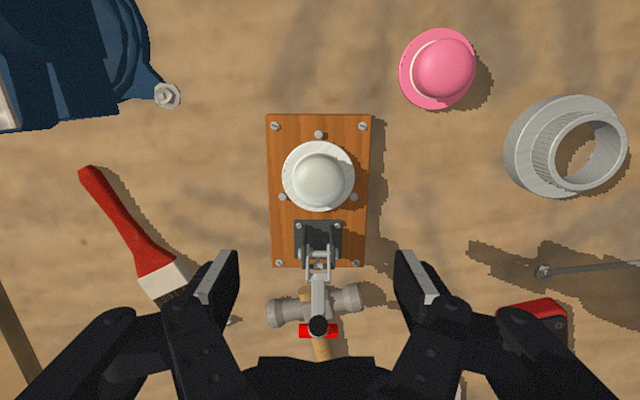

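View pics/a7.png

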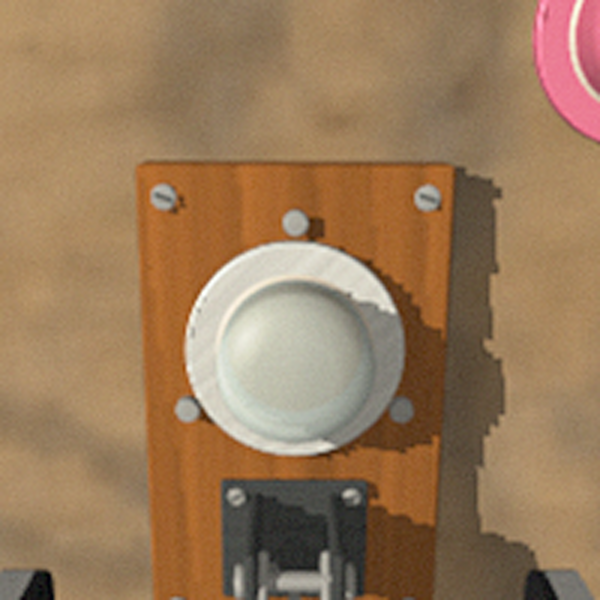

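```bash
python3 - <<'E'
from h import *
f=robot.grab_frame('wrist');H=f['hand_eye'];d=ld('w7.png')
Hi=np.linalg.inv(H)
for w in (.384,.6,.854,1.):
  for y in (-.011,.011):
    print(w,y,[tuple(np.round([d['cx']+d['f']*c[0]/c[2],d['cy']+d['f']*c[1]/c[2]],0)) for c in [(Hi@[-r,y,w*.0425,1])[:3] for r in (0,.005,.010,.015)]])
crop('w5.png',220,220,420,320,4,'b1.png');crop('w7.png',180,220,460,320,2.8,'b2.png')
print(p2w('w7.png',318.2,176.3,.0235))
st()
E
```

```text
0.384 -0.011 [(np.float64(346.0), np.float64(278.0)), (np.float64(347.0), np.float64(283.0)), (np.float64(348.0), np.float64(289.0)), (np.float64(349.0), np.float64(295.0))]
0.384 0.011 [(np.float64(348.0), np.float64(238.0)), (np.float64(349.0), np.float64(242.0)), (np.float64(350.0), np.float64(247.0)), (np.float64(351.0), np.float64(252.0))]
0.6 -0.011 [(np.float64(364.0), np.float64(278.0)), (np.float64(366.0), np.float64(283.0)), (np.float64(368.0), np.float64(289.0)), (np.float64(369.0), np.float64(295.0))]
0.6 0.011 [(np.float64(367.0), np.float64(238.0)), (np.float64(368.0), np.float64(242.0)), (np.float64(370.0), np.float64(247.0)), (np.float64(372.0), np.float64(252.0))]
0.854 -0.011 [(np.float64(386.0), np.float64(278.0)), (np.float64(388.0), np.float64(283.0)), (np.float64(390.0), np.float64(289.0)), (np.float64(393.0), np.float64(295.0))]
0.854 0.011 [(np.float64(389.0), np.float64(238.0)), (np.float64(391.0), np.float64(242.0)), (np.float64(394.0), np.float64(247.0)), (np.float64(396.0), np.float64(252.0))]
1.0 -0.011 [(np.float64(398.0), np.float64(278.0)), (np.float64(401.0), np.float64(283.0)), (np.float64(403.0), np.float64(289.0)), (np.float64(406.0), np.float64(295.0))]
1.0 0.011 [(np.float64(402.0), np.float64(238.0)), (np.float64(404.0), np.float64(242.0)), (np.float64(407.0), np.float64(247.0)), (np.float64(410.0), np.float64(252.0))]
[ 0.49945972 -0.27534914  0.0235    ]
t 7.1 tcp [ 0.5024 -0.2786  0.1803] x [-0.001  0.001 -1.   ] z [0.116 0.993 0.   ] F [ 0.7  0.7 -0.5] T [ 0.    0.01 -0.05] g 0.848 q [ 0.16  0.37  0.35  1.85 -0.15  0.95  2.03]
```

View pics/b1.png

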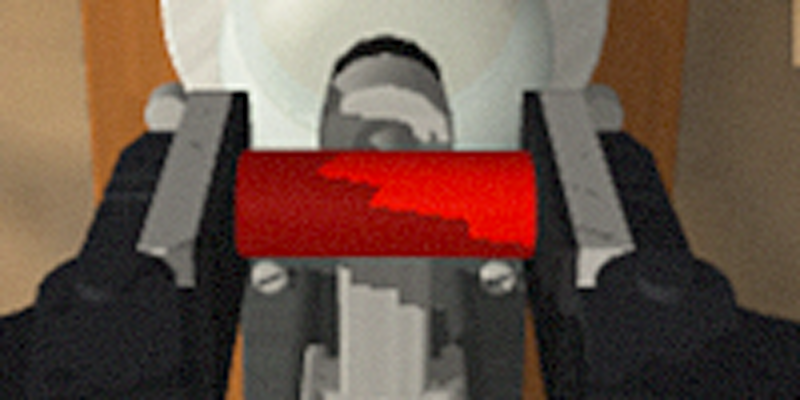

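View pics/b2.png

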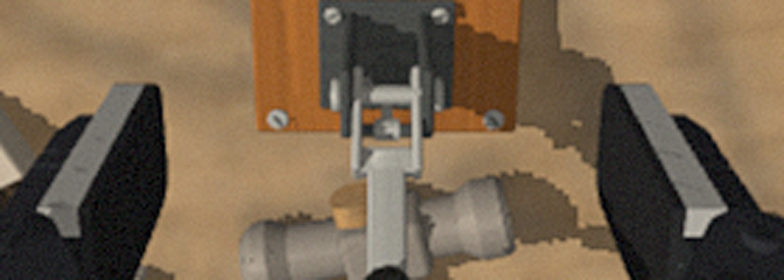

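```bash
python3 -c "
from h import *
go(.4995,-.277,.020,83.5)"
```

```text
shift cm [16.03  0.29  0.12] dist 16.0
yaw 83.35 twist -0.003
```

```bash

python3 -m handwheel '{"translation":[[5,0.3,0.1],[10,0.3,0.1],[13.5,0.3,0.1],[15.5,0.3,0.1],[16,0.3,0.1]],"twist":[0,0,0,0,0],"hand":[0.85,0.85,0.85,0.85,0.85]}' 30
python3 -m handwheel '{"translation":[[0,0,0],[0,0,0]],"twist":[0,0],"hand":[0.75,0.75]}' 30
python3 - <<'E'
from h import *
st(); snap('wrist','w8.png')
E
```

```text
t: 7.72
tcp_pos: [0.4986, -0.277, 0.0188]
eef_rot: [-1.12, 1.264, 1.127]
wrist_force: [-0.2, 0.5, -0.6]
grip_width: 0.851
t: 7.98
tcp_pos: [0.4999, -0.2781, 0.0221]
eef_rot: [-1.124, 1.261, 1.121]
wrist_force: [-0.8, 0.9, 0.1]
grip_width: 0.753
t 7.97 tcp [ 0.4999 -0.2781  0.0221] x [ 0.002 -0.001 -1.   ] z [ 0.116  0.993 -0.   ] F [-0.8  0.9  0.1] T [-0.04 -0.03  0.04] g 0.753 q [ 0.23  0.58  0.27  1.96 -0.25  0.63  2.12]
```

View pics/w8.png

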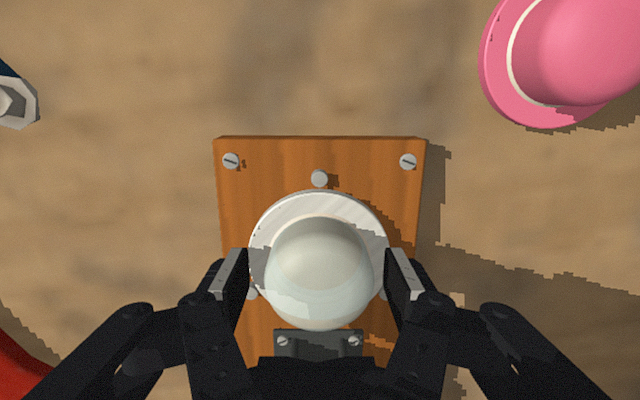

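```bash

python3 -m handwheel '{"translation":[[0.05,0,0.05],[0.05,0,0.05],[0.05,0,0.05],[0.05,0,0.05],[0.05,0,0.05]],"twist":[0,0,0,0,0],"hand":[0.5,0.5,0.5,0.5,0.5]}' 40
python3 - <<'E'
from h import *
st(); snap('wrist','w9.png')
st()
E
```

```text
t: 8.65
tcp_pos: [0.4997, -0.2774, 0.0219]
eef_rot: [-1.124, 1.261, 1.122]
wrist_force: [-0.7, 1.5, 5.4]
grip_width: 0.547
t 8.65 tcp [ 0.4997 -0.2774  0.0219] x [ 0.002 -0.    -1.   ] z [ 0.117  0.993 -0.   ] F [-0.7  1.5  5.4] T [0.15 0.19 0.  ] g 0.547 q [ 0.23  0.58  0.27  1.96 -0.25  0.63  2.12]
t 8.7 tcp [ 0.4998 -0.2774  0.0219] x [ 0.002 -0.    -1.   ] z [ 0.117  0.993 -0.   ] F [-1.2  1.3  5.3] T [0.14 0.23 0.03] g 0.547 q [ 0.23  0.58  0.27  1.96 -0.25  0.63  2.12]
```

View pics/w9.png

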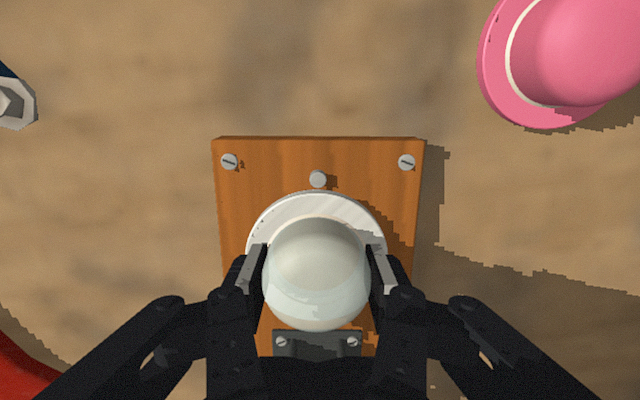

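```bash

python3 -m handwheel '{"translation":[[-1,0,0],[-2.5,0,0],[-6,0,0],[-12,0,0],[-17,0,0]],"twist":[0,0,0,0,0],"hand":[0.5,0.5,0.5,0.5,0.5]}' 40
python3 - <<'E'
from h import *
st(); snap('wrist','w10.png'); go(.565,.275,.2,83.3)
E
```

```text
t: 9.32
tcp_pos: [0.4991, -0.2775, 0.1936]
eef_rot: [-1.124, 1.262, 1.121]
wrist_force: [1.7, 0.0, -2.5]
grip_width: 0.549
t 9.32 tcp [ 0.4991 -0.2775  0.1936] x [ 0.001 -0.001 -1.   ] z [ 0.117  0.993 -0.   ] F [ 1.7  0.  -2.5] T [ 0.01 -0.06  0.04] g 0.549 q [ 0.15  0.34  0.36  1.85 -0.15  0.97  2.03]
shift cm [-0.14  0.3  55.82] dist 55.8
yaw 83.26 twist -0.001
```

View pics/w10.png

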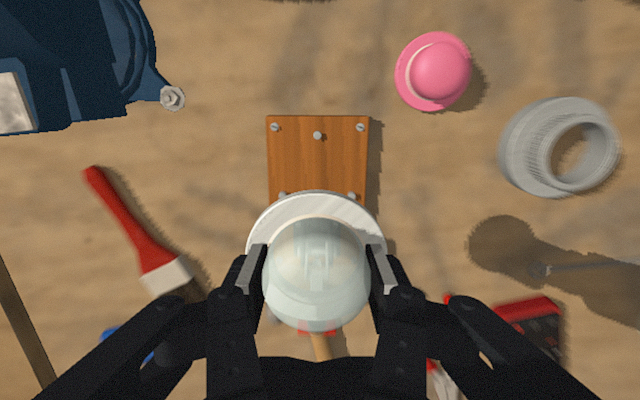

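```bash

python3 -m handwheel '{"translation":[[0,0,4],[0,0,9.5],[0,0,15.5],[0,0,21.5],[0,0,27.5]],"twist":[0,0,0,0,0],"hand":[0.5,0.5,0.5,0.5,0.5]}' 40|head -2
python3 -m handwheel '{"translation":[[0,0,6],[0,0,12],[0,0,18],[-0.1,0.1,24],[-0.1,0.3,28.3]],"twist":[0,0,0,0,0],"hand":[0.5,0.5,0.5,0.5,0.5]}' 40|head -2
python3 -m handwheel '{"translation":[[0,0,0],[0,0,0],[0,0,0]],"twist":[0,0,0],"hand":[0.5,0.5,0.5]}' 40|head -2
python3 - <<'E'
from h import *
st(); snap('wrist','w11.png');st()
E
```

```text
t: 10.0
tcp_pos: [0.5311, -0.0025, 0.1915]
t: 10.62
tcp_pos: [0.5607, 0.2805, 0.1923]
t: 11.0
tcp_pos: [0.5616, 0.2751, 0.192]
t 11.0 tcp [0.5616 0.2751 0.192 ] x [ 0.    -0.001 -1.   ] z [ 0.119  0.993 -0.001] F [ 0.1 -0.3 -2.4] T [ 0.01 -0.01 -0.  ] g 0.547 q [-0.64  0.42  0.15  1.71 -0.07  1.02  0.99]
t 11.05 tcp [0.5616 0.2753 0.1921] x [ 0.    -0.001 -1.   ] z [ 0.119  0.993 -0.001] F [-0.5 -0.5 -2.4] T [0.03 0.03 0.01] g 0.543 q [-0.64  0.42  0.15  1.71 -0.07  1.02  0.99]
```

View pics/w11.png

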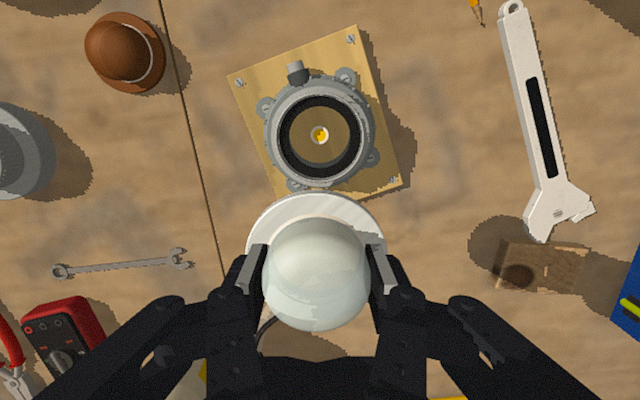

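```bash
python3 - <<'E'
from h import *
crop('w11.png',255,75,385,200,6,'c1.png');crop('w11.png',235,180,400,300,4.8,'c2.png')
E
```

```text
(no output)
```

View pics/c1.png

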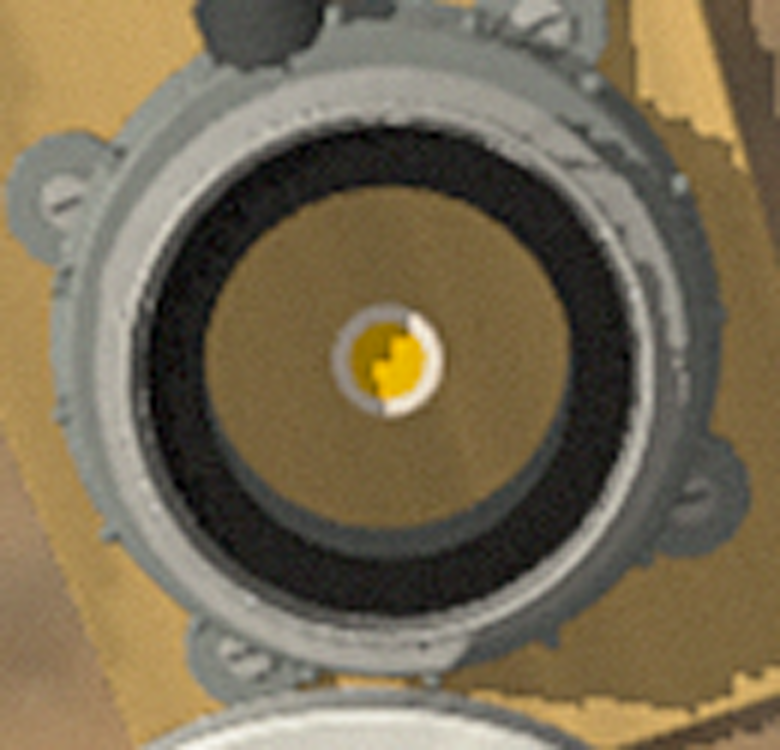

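View pics/c2.png

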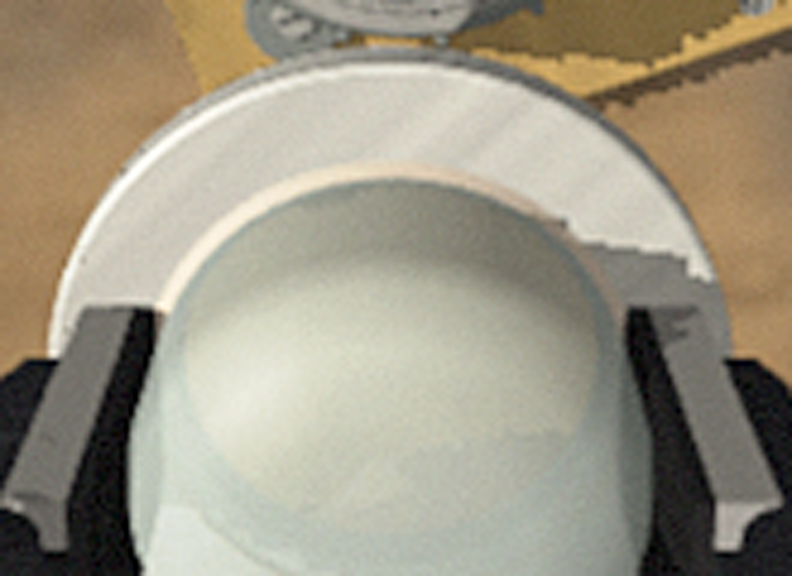

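```bash
cat > ov.py <<'E'
from h import *
def circ(c,D,n=120):
    a=np.linspace(0,2*np.pi,n);return [np.array([c[0]+D/2*np.cos(t),c[1]+D/2*np.sin(t),c[2]]) for t in a]
def overlay(fn,circs,x0,y0,x1,y1,s,out):
    im=cv2.imread('pics/'+fn)[y0:y1,x0:x1];im=cv2.resize(im,None,fx=s,fy=s,interpolation=cv2.INTER_CUBIC)
    for c,D,col in circs:
        p=np.array([w2p(fn,q) for q in circ(c,D)]);p=((p-[x0,y0]+.5)*s).astype(int)
        cv2.polylines(im,[p.reshape(-1,1,2)],True,col,1)
    cv2.imwrite('pics/'+out,im)
E
python3 - <<'E'
from ov import *
fn='w11.png'
P=lambda u,v,z:np.round(p2w(fn,255+u/6,75+v/6,z),4)
print('lamp L/R',P(141,370,.058),P(636,370,.058),'T/B',P(388,121,.058),P(388,622,.058))
t=np.array([.5616,.2752,.192]); zt=.192+.0021
G=lambda u,v,z:np.round(p2w(fn,235+u/4.8,180+v/4.8,z),4)
print('glass top pt',G(390,62,zt),'L/R',G(48,340,zt),G(733,340,zt))
c=[(P(388,372,.058),.073,(0,0,255)),(P(388,372,.058),.077,(0,255,0))]
overlay(fn,c,255,75,385,200,6,'c3.png')
E
```

```text
lamp L/R [0.5154 0.2495 0.058 ] [0.5238 0.3192 0.058 ] T/B [0.4861 0.2882 0.058 ] [0.5562 0.28   0.058 ]
glass top pt [0.5275 0.2803 0.1941] L/R [0.5525 0.2425 0.1941] [0.5608 0.3112 0.1941]
```

View pics/c3.png

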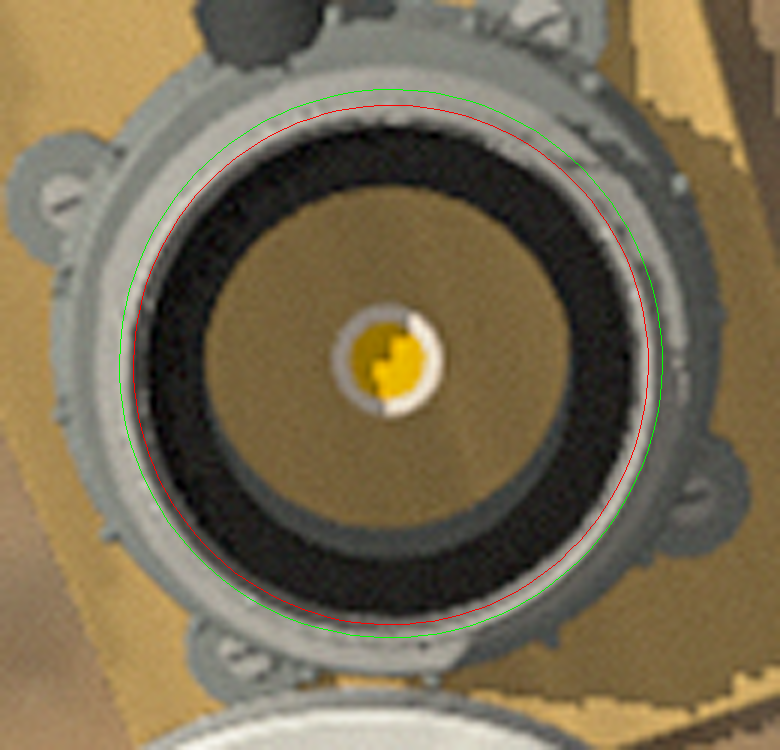

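```bash
python3 - <<'E'
from ov import *
im=cv2.imread('pics/w11.png')
def big(x0,y0,x1,y1,s):
    c=im[y0:y1,x0:x1];c=cv2.resize(c,None,fx=s,fy=s,interpolation=cv2.INTER_NEAREST);return c
a=big(263,120,293,150,12);b=big(350,120,380,150,12);c=big(305,82,335,112,12);d=big(305,165,335,195,12)
o=np.vstack([np.hstack([a,b]),np.hstack([c,d])]);o=cv2.convertScaleAbs(o,alpha=1.6)
cv2.imwrite('pics/c4.png',cv2.resize(o,(600,600)))
E
```

```text
(no output)
```

View pics/c4.png

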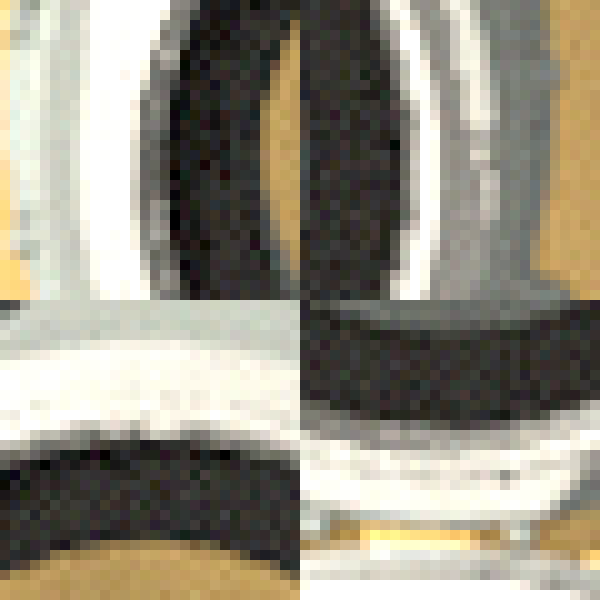

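```bash
python3 - <<'E'
from ov import *
fn='w11.png'
P=lambda u,v,z:p2w(fn,u,v,z)
T=P(320,95.7,.052);B=P(320,176.7,.052);L=P(279.6,136,.052);Rr=P(360.4,136,.052)
print(T,B,np.linalg.norm(T-B),(T+B)/2);print(L,Rr,np.linalg.norm(L-Rr),(L+Rr)/2)
c=np.array([*((T+B+L+Rr)/4)[:2],.052]);r=np.array([c[0],c[1],.058]);print('c',c)
overlay(fn,[(r,.073,(0,0,255)),(c,.070,(255,0,255)),(c,.0545,(0,255,0))],255,75,385,200,6,'c5.png')
zt=.192+.0021
g=np.array([.5615,.2770,zt])
overlay(fn,[(g,.070,(0,0,255)),(g-[0,0,.005],.070,(0,255,0))],235,180,400,300,4.8,'c6.png')
E
```

```text
[0.48657968 0.28845365 0.052     ] [0.55597081 0.28035744 0.052     ] 0.0698618443374964 [0.52127524 0.28440555 0.052     ]
[0.5156014  0.24971959 0.052     ] [0.52399997 0.31943333 0.052     ] 0.07021781781319712 [0.51980069 0.28457646 0.052     ]
c [0.52053797 0.284491   0.052     ]
```

View pics/c5.png

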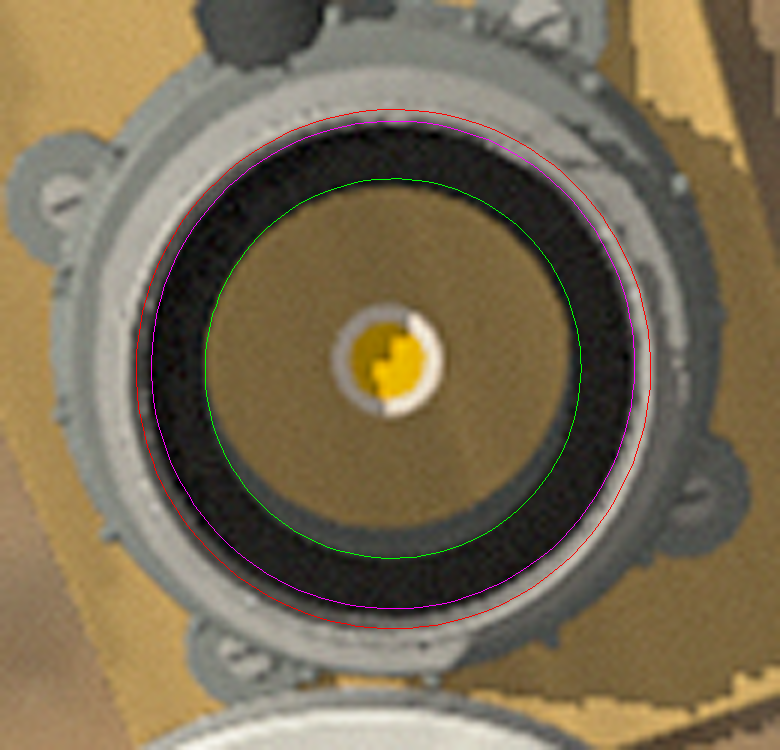

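View pics/c6.png

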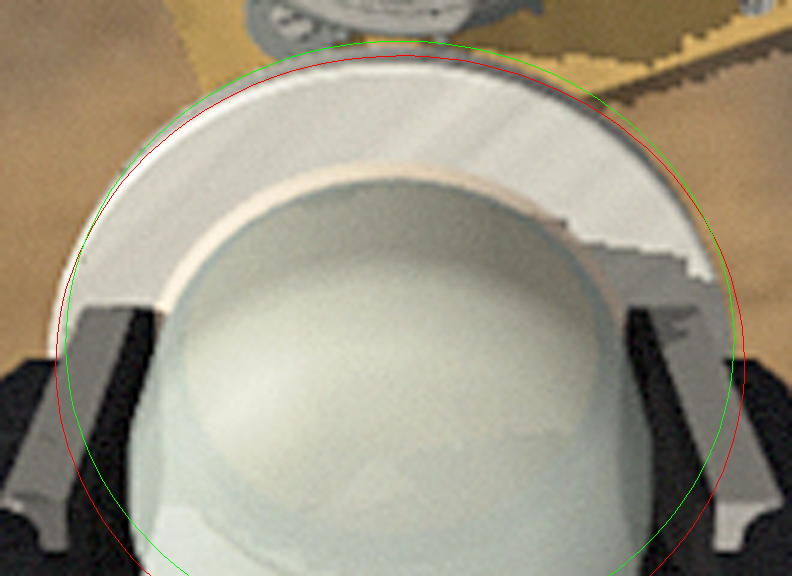

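```bash
python3 -c "
from h import *
go(.521,.2823,.072,83.3)"
```

```text
shift cm [12.    4.12  0.22] dist 12.7
yaw 83.15 twist -0.003
```

```bash

python3 -m handwheel '{"translation":[[2,4.1,0.2],[7,4.1,0.2],[10.5,4.1,0.2],[12,4.1,0.2],[12,4.1,0.2]],"twist":[0,0,0,0,0],"hand":[0.5,0.5,0.5,0.5,0.5]}' 40|head -2
python3 -m handwheel '{"translation":[[0,0,0],[0,0,0]],"twist":[0,0],"hand":[0.5,0.5]}' 40|head -2
python3 - <<'E'
from h import *
st(); snap('wrist','w12.png');st();snap('side','s12.png')
crop('w12.png',220,130,420,280,4,'d1.png'); crop('s12.png',270,190,390,310,5,'d2.png')
go(.521,.2823,.072,83.3)
E
```

```text
t: 11.68
tcp_pos: [0.5209, 0.2833, 0.0715]
t: 11.92
tcp_pos: [0.5217, 0.2845, 0.0733]
t 11.93 tcp [0.5217 0.2845 0.0733] x [ 0.002  0.002 -1.   ] z [0.117 0.993 0.002] F [-0.3  0.  -1.7] T [-0.02  0.04 -0.03] g 0.548 q [-0.66  0.52  0.12  1.88 -0.09  0.75  0.96]
t 11.97 tcp [0.5215 0.2845 0.0731] x [ 0.002  0.001 -1.   ] z [0.117 0.993 0.002] F [ 0.2 -0.9 -3.5] T [-0.01 -0.    0.05] g 0.546 q [-0.66  0.52  0.12  1.88 -0.09  0.75  0.96]
shift cm [ 0.08  0.01 -0.21] dist 0.2
yaw 83.3 twist 0.0
```

View pics/d1.png

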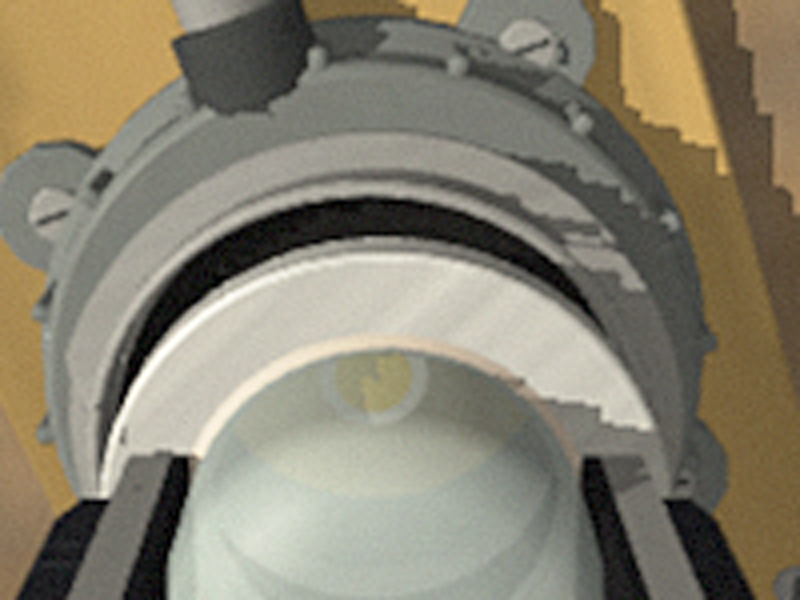

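View pics/d2.png

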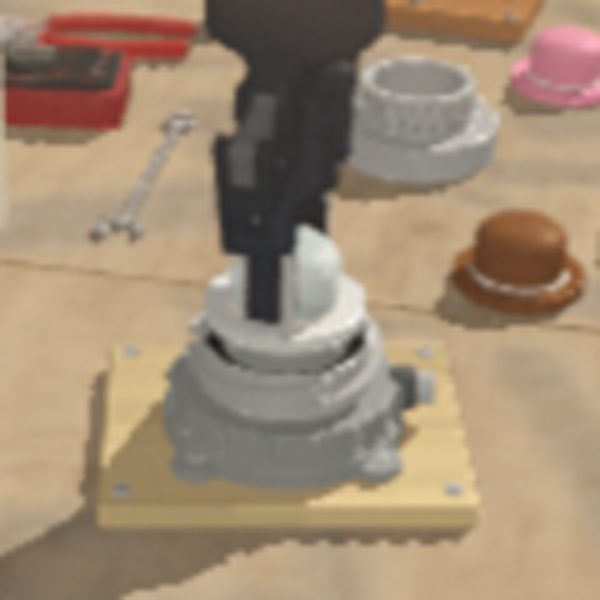

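```bash
python3 - <<'E'
from ov import *
fn='w12.png'; zt=.0732+.0021
g=np.array([.5225,.2850,zt]); n=np.array([.5215,.2850,.058])
overlay(fn,[(g,.070,(0,0,255)),(n,.073,(0,255,0)),(n,.077,(255,0,0)),(n-[0,0,.006],.070,(255,0,255))],220,130,420,280,4,'d3.png')
E
```

```text
(no output)
```

View pics/d3.png

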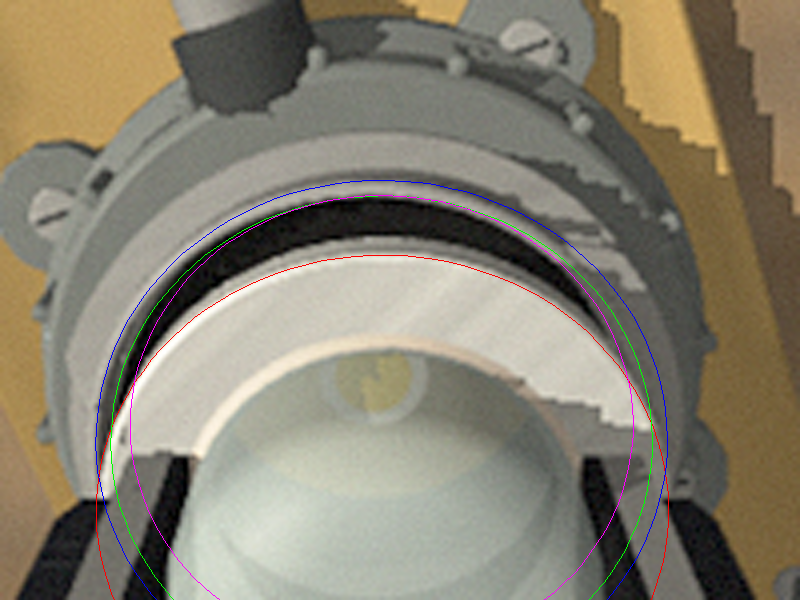

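```bash
python3 - <<'E'
from ov import *
fn='w12.png'; zt=.0732+.0021
g=np.array([.5225,.2854,zt]); n=np.array([.5215,.2850,.058])
C=[(g,.070,(0,0,255)),(n,.073,(0,255,0)),(n,.077,(255,0,0)),(n-[0,0,.006],.070,(255,0,255))]
overlay(fn,C,232,175,272,255,10,'e1.png');overlay(fn,C,355,175,395,255,10,'e2.png')
a=cv2.imread('pics/e1.png');b=cv2.imread('pics/e2.png');cv2.imwrite('pics/e3.png',cv2.resize(np.hstack([a,b]),(600,600)))
overlay(fn,[],232,175,272,255,10,'e1.png');overlay(fn,[],355,175,395,255,10,'e2.png')
a=cv2.imread('pics/e1.png');b=cv2.imread('pics/e2.png');cv2.imwrite('pics/e4.png',cv2.convertScaleAbs(cv2.resize(np.hstack([a,b]),(600,600)),alpha=1.5))
E
```

```text
(no output)
```

View pics/e3.png

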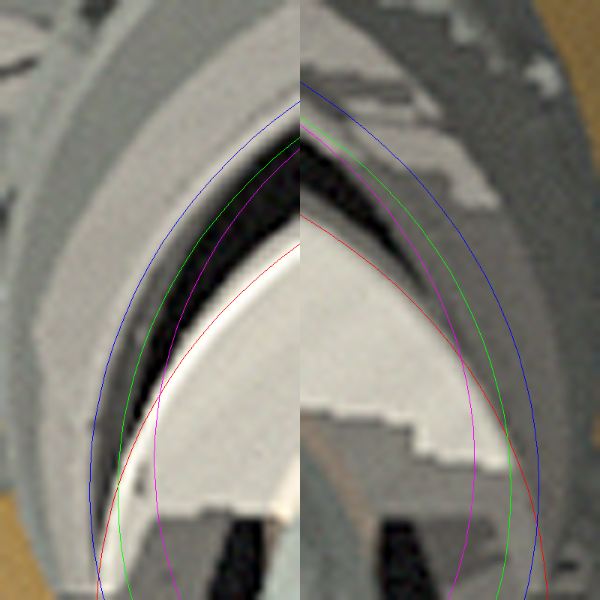

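View pics/e4.png

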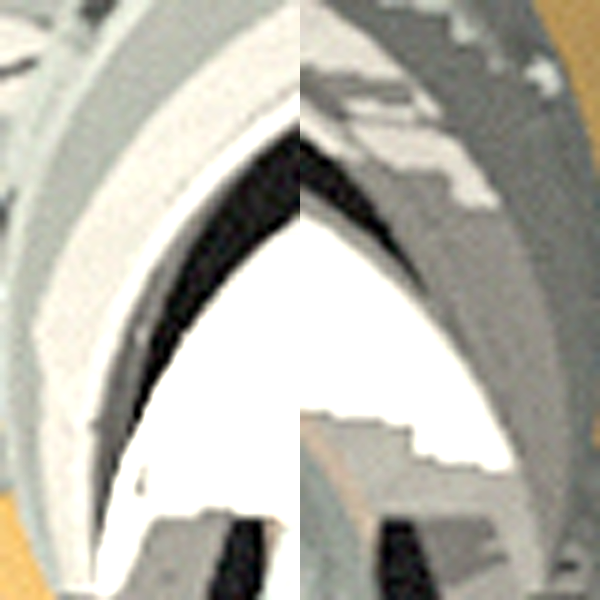

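```bash

python3 -m handwheel '{"translation":[[0,0.08,-0.06],[0.3,0.08,-0.06],[0.6,0.08,-0.06],[0.8,0.08,-0.06],[1,0.08,-0.06]],"twist":[0,0,0,0,0],"hand":[0.5,0.5,0.5,0.5,0.5]}' 40
python3 -m handwheel '{"translation":[[0.1,0,0]],"twist":[0],"hand":[0.5]}' 40
python3 -c "
from h import *
st()"
```

```text
t: 12.65
tcp_pos: [0.5198, 0.2835, 0.0615]
eef_rot: [-1.123, 1.262, 1.123]
wrist_force: [0.6, 0.0, -2.9]
grip_width: 0.544
t: 12.78
tcp_pos: [0.5198, 0.2835, 0.0606]
eef_rot: [-1.123, 1.262, 1.123]
wrist_force: [-0.0, 1.1, -2.0]
grip_width: 0.548
t 12.78 tcp [0.5198 0.2835 0.0606] x [-0. -0. -1.] z [ 0.117  0.993 -0.   ] F [-0.   1.1 -2. ] T [-0.03 -0.04  0.04] g 0.548 q [-0.66  0.53  0.12  1.89 -0.09  0.72  0.97]
```

```bash

python3 -m handwheel '{"translation":[[0.1,0,0],[0.2,0,0],[0.25,0,0]],"twist":[0,0,0],"hand":[0.5,0.5,0.5]}' 40
python3 - <<'E'
from h import *
st(); snap('wrist','w13.png');crop('w13.png',220,130,420,280,4,'f1.png')
st()
E
```

```text
t: 13.15
tcp_pos: [0.5199, 0.2836, 0.0583]
eef_rot: [-1.123, 1.262, 1.123]
wrist_force: [-0.3, -0.1, -1.6]
grip_width: 0.545
t 13.15 tcp [0.5199 0.2836 0.0583] x [ 0.  0. -1.] z [0.117 0.993 0.   ] F [-0.3 -0.1 -1.6] T [ 0.01 -0.01  0.01] g 0.545 q [-0.66  0.54  0.12  1.89 -0.09  0.72  0.97]
t 13.2 tcp [0.5198 0.2835 0.0582] x [-0.  0. -1.] z [0.117 0.993 0.   ] F [ 0.1 -0.1 -1.9] T [-0.02 -0.05 -0.06] g 0.546 q [-0.66  0.54  0.12  1.89 -0.09  0.72  0.97]
```

View pics/f1.png

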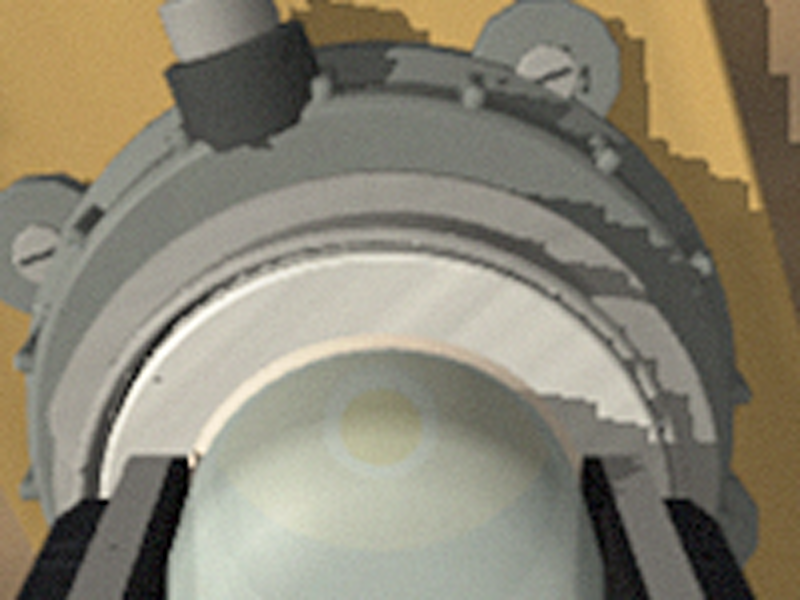

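```bash

python3 -m handwheel '{"translation":[[0.05,0,0],[0.1,0,0]],"twist":[0,0],"hand":[0.5,0.5]}' 40
python3 -m handwheel '{"translation":[[0.05,0,0],[0.05,0,0]],"twist":[0,0],"hand":[0.5,0.5]}' 40
python3 -c "
from h import *
st()"
```

```text
t: 13.45
tcp_pos: [0.5199, 0.2836, 0.0575]
eef_rot: [-1.123, 1.262, 1.123]
wrist_force: [-0.8, -0.2, 0.4]
grip_width: 0.544
t: 13.7
tcp_pos: [0.5199, 0.2836, 0.0572]
eef_rot: [-1.123, 1.262, 1.123]
wrist_force: [-1.6, -1.8, 3.3]
grip_width: 0.548
t 13.7 tcp [0.5199 0.2836 0.0572] x [ 0.  0. -1.] z [0.117 0.993 0.   ] F [-1.6 -1.8  3.3] T [-0.21  0.36  0.01] g 0.548 q [-0.66  0.54  0.12  1.89 -0.09  0.72  0.97]
```

```bash

python3 -m handwheel '{"translation":[[-0.05,0,0],[-0.05,0,0],[-0.05,0,0]],"twist":[0,0,0],"hand":[0.62,0.75,0.75]}' 40
python3 -m handwheel '{"translation":[[-2,0,0],[-5,0,0],[-9,0,0],[-12.5,0,0],[-12.5,0,0]],"twist":[0,0,0,0,0],"hand":[0.8,0.9,1,1,1]}' 40
python3 - <<'E'
from h import *
st(); snap('wrist','w14.png');st();snap('side','s14.png')
crop('s14.png',270,190,390,310,5,'f2.png')
E
```

```text
t: 14.08
tcp_pos: [0.52, 0.2836, 0.0572]
eef_rot: [-1.123, 1.262, 1.123]
wrist_force: [0.3, -0.2, -0.0]
grip_width: 0.755
t: 14.7
tcp_pos: [0.5217, 0.2845, 0.1854]
eef_rot: [-1.122, 1.255, 1.121]
wrist_force: [0.1, 0.3, -0.5]
grip_width: 1.0
t 14.7 tcp [0.5217 0.2845 0.1854] x [ 0.005  0.004 -1.   ] z [0.117 0.993 0.004] F [ 0.1  0.3 -0.5] T [-0.01 -0.03  0.03] g 1.0 q [-0.68  0.38  0.15  1.8  -0.07  0.97  0.94]
t 14.75 tcp [0.5205 0.2839 0.1835] x [ 0.002  0.002 -1.   ] z [0.117 0.993 0.002] F [ 0.5  0.2 -1.2] T [ 0.04  0.09 -0.02] g 0.998 q [-0.68  0.38  0.15  1.8  -0.07  0.97  0.94]
```

View pics/w14.png

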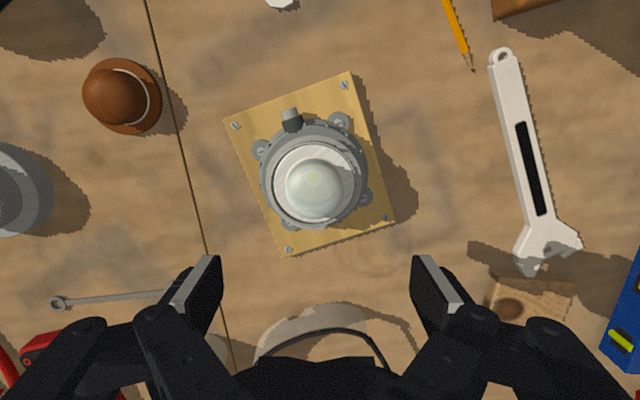

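View pics/f2.png

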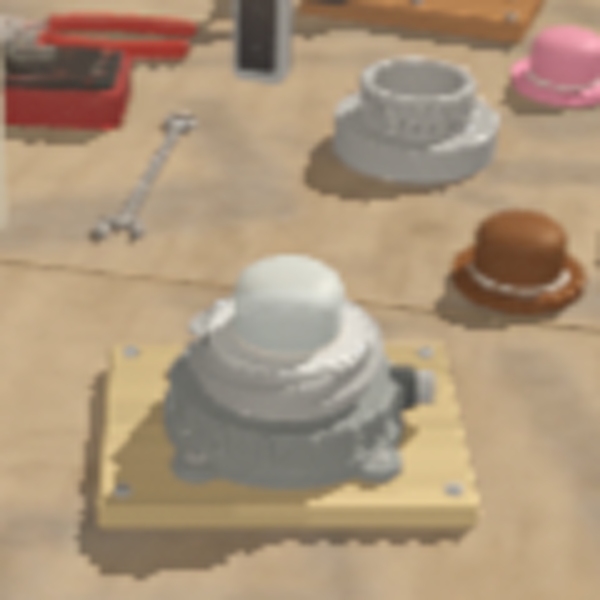

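```bash
python3 - <<'E'
from h import *
print(p2w('w2.png',300.5,182.7,.045)); go(.4995,-.04,.16,83.3)
E
```

```text
[ 0.49976421 -0.03916844  0.045     ]
shift cm [  2.21  -1.77 -32.36] dist 32.5
yaw 83.31 twist 0.0
```

```bash

python3 -m handwheel '{"translation":[[0,-0.2,-6],[0,-0.6,-12],[0,-1,-18],[1,-1.4,-24],[2,-1.8,-30]],"twist":[0,0,0,0,0],"hand":[1,1,1,1,1]}' 40 | head -2
python3 -m handwheel '{"translation":[[0,0,-2.2],[0,0,-2.2],[0,0,-2.2]],"twist":[0,0,0],"hand":[1,1,1]}' 40 | head -2
python3 - <<'E'
from h import *
st(); snap('wrist','w15.png');st()
crop('w15.png',230,100,390,250,5,'g1.png')
E
```

```text
t: 15.42
tcp_pos: [0.5016, -0.0183, 0.1608]
t: 15.8
tcp_pos: [0.5, -0.0369, 0.1616]
t 15.8 tcp [ 0.5    -0.0369  0.1616] x [-0.001  0.001 -1.   ] z [0.115 0.993 0.   ] F [ 0.5  0.5 -0.2] T [0.01 0.02 0.02] g 1.002 q [-0.24  0.27  0.27  2.03 -0.09  0.86  1.54]
t 15.85 tcp [ 0.5002 -0.0366  0.1618] x [-0.001  0.001 -1.   ] z [0.114 0.994 0.001] F [ 0.1  0.2 -0.7] T [-0.01  0.    0.  ] g 0.997 q [-0.24  0.27  0.27  2.03 -0.09  0.86  1.54]
```

View pics/g1.png

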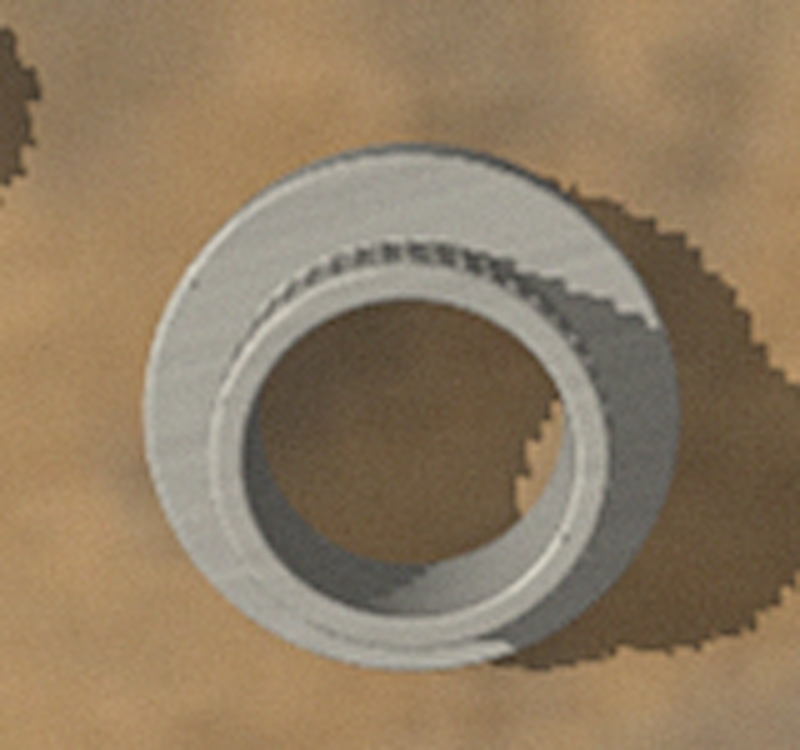

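```bash
python3 - <<'E'
from ov import *
c=p2w('w15.png',230+410.5/5,100+458/5,.045);print(c)
overlay('w15.png',[(c,.056,(0,0,255)),(c,.068,(0,255,0)),([c[0],c[1],.021],.098,(255,0,0))],230,100,390,250,5,'g2.png')
go(c[0]+.0003,c[1]-.0012,.016,83.3)
E
```

```text
[ 0.50031427 -0.03908486  0.045     ]
shift cm [14.58 -0.1  -0.37] dist 14.6
yaw 83.46 twist 0.003
```

View pics/g2.png

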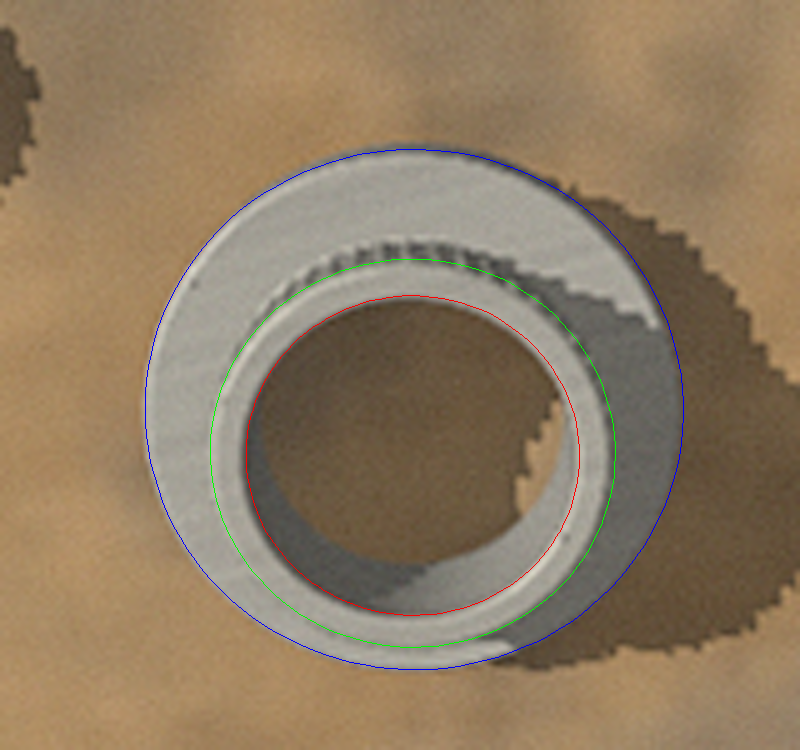

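```bash

python3 -m handwheel '{"translation":[[4,-0.1,-0.3],[8.5,-0.1,-0.37],[12,-0.1,-0.37],[14,-0.1,-0.37],[14.6,-0.1,-0.37]],"twist":[0,0,0,0,0],"hand":[1,1,1,1,1]}' 40
python3 -m handwheel '{"translation":[[0,0,0],[0,0,0]],"twist":[0,0],"hand":[1,1]}' 40 | head -2
python3 - <<'E'
from h import *
st(); snap('wrist','w16.png')
E
```

```text
t: 16.48
tcp_pos: [0.5001, -0.0405, 0.0149]
eef_rot: [-1.123, 1.263, 1.127]
wrist_force: [0.7, 0.0, 0.0]
grip_width: 0.999
t: 16.73
tcp_pos: [0.5016, -0.0418, 0.0172]
t 16.73 tcp [ 0.5016 -0.0418  0.0172] x [ 0.002  0.    -1.   ] z [0.116 0.993 0.   ] F [-1.4 -0.2 -0.1] T [-0.01 -0.03  0.  ] g 0.996 q [-0.17  0.5   0.21  2.12 -0.2   0.53  1.64]
```

View pics/w16.png

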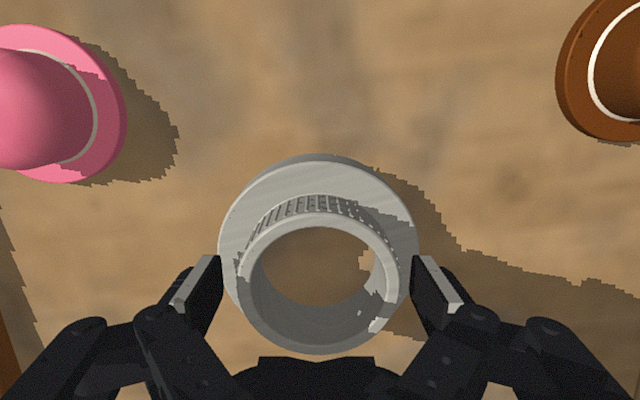

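```bash

python3 -m handwheel '{"translation":[[0.15,0.1,0.08],[0.15,0.1,0.08],[0.15,0.1,0.08],[0.15,0.1,0.08],[0.15,0.1,0.08]],"twist":[0,0,0,0,0],"hand":[1,0.7,0.7,0.7,0.7]}' 80
python3 -c "
from h import *
st()"
python3 -m handwheel '{"translation":[[-1,0,0],[-3,0,0],[-7,0,0],[-12,0,0],[-15,0,0]],"twist":[0,0,0,0,0],"hand":[0.7,0.7,0.7,0.7,0.7]}' 80
python3 - <<'E'
from h import *
st(); snap('wrist','w17.png'); go(.580,.2836,.18,83.3)
E
```

```text
t: 17.4
tcp_pos: [0.4999, -0.0413, 0.0158]
eef_rot: [-1.122, 1.262, 1.123]
wrist_force: [-2.7, -0.6, 9.8]
grip_width: 0.777
t 17.4 tcp [ 0.4999 -0.0413  0.0158] x [ 0.     0.001 -1.   ] z [0.117 0.993 0.001] F [-2.7 -0.6  9.8] T [ 0.01  0.63 -0.  ] g 0.777 q [-0.17  0.5   0.21  2.13 -0.2   0.53  1.64]
t: 18.02
tcp_pos: [0.5004, -0.0414, 0.1673]
eef_rot: [-1.124, 1.26, 1.121]
wrist_force: [0.4, -0.5, -1.8]
grip_width: 0.782
t 18.02 tcp [ 0.5004 -0.0414  0.1673] x [ 0.003  0.    -1.   ] z [0.117 0.993 0.001] F [ 0.4 -0.5 -1.8] T [-0.04  0.    0.01] g 0.782 q [-0.24  0.26  0.29  2.02 -0.1   0.87  1.55]
shift cm [-0.87 -3.9  33.2 ] dist 33.4
yaw 83.28 twist -0.0
```

View pics/w17.png

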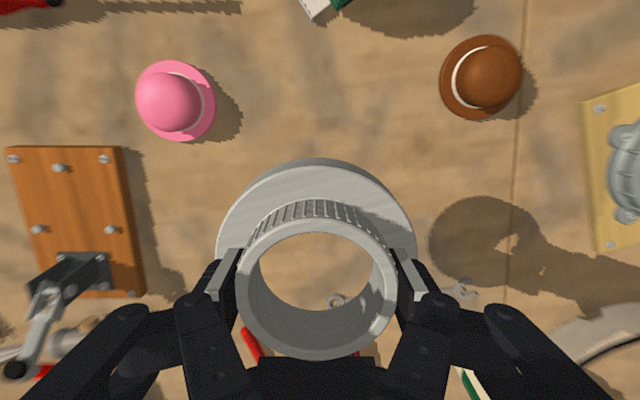

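```bash

python3 -m handwheel '{"translation":[[-0.3,-0.6,5],[-0.6,-1.5,11],[-0.9,-3,17],[-1.2,-4.5,23],[-1.2,-5.5,28.5]],"twist":[0,0,0,0,0],"hand":[0.7,0.7,0.7,0.7,0.7]}' 80|head -2
python3 -m handwheel '{"translation":[[0,-1,4],[0,-1,4.4],[0,-1,4.4],[0,-1,4.4]],"twist":[0,0,0,0],"hand":[0.7,0.7,0.7,0.7]}' 80|head -2
python3 - <<'E'
from h import *
st(); snap('wrist','w18.png');st()
crop('w18.png',240,30,400,180,5,'h1.png')
E
```

```text
t: 18.7
tcp_pos: [0.588, 0.2375, 0.1764]
t: 19.2
tcp_pos: [0.6027, 0.2757, 0.1766]
t 19.2 tcp [0.6027 0.2757 0.1766] x [-0.001 -0.001 -1.   ] z [ 0.119  0.993 -0.001] F [ 0.7 -0.8 -1.1] T [-0.06  0.05 -0.04] g 0.773 q [-0.62  0.5   0.19  1.63 -0.1   1.02  1.05]
t 19.25 tcp [0.6028 0.2759 0.1768] x [-0.    -0.001 -1.   ] z [ 0.119  0.993 -0.001] F [ 0.3  0.5 -1.8] T [-0.01  0.05  0.04] g 0.772 q [-0.62  0.5   0.19  1.63 -0.1   1.02  1.05]
```

View pics/w18.png

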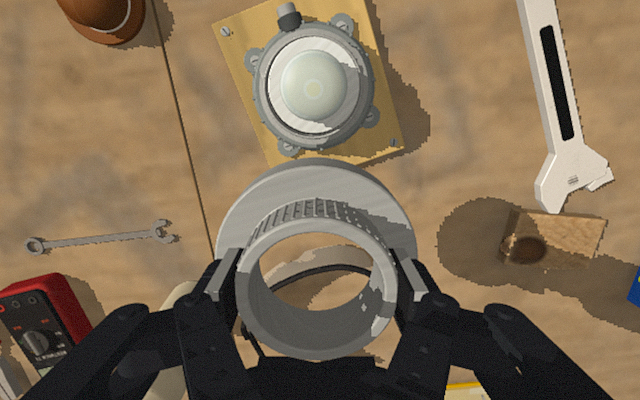

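View pics/h1.png

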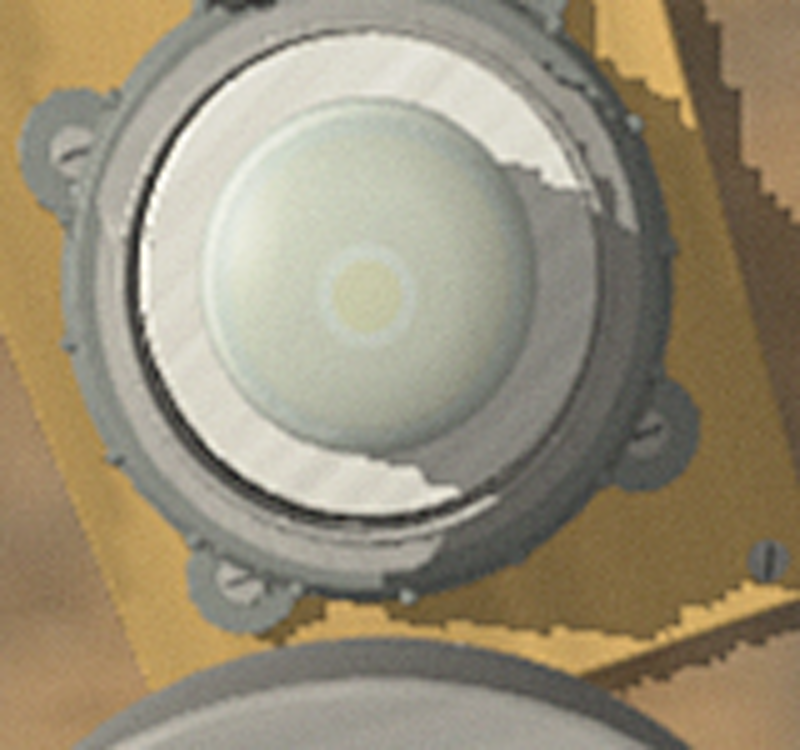

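```bash
python3 - <<'E'
from ov import *
fn='w18.png'
P=lambda u,v,z:p2w(fn,240+u/5,30+v/5,z)
for a in [(131,275),(604,275),(368,29),(368,524)]: print(P(*a,.058)[:2])
g=P(369,272,.06);print('glass',g)
n=np.array([*P(367,276,.058)[:2],.058]);print('neck',n)
overlay(fn,[(n,.073,(0,255,0)),(n,.077,(255,0,0)),(g,.070,(0,0,255))],240,30,400,180,5,'h2.png')
E
```

```text
[0.5147214  0.24872882]
[0.52337421 0.32078194]
[0.48509388 0.28898931]
[0.55657986 0.28024569]
glass [0.51869826 0.28504792 0.06      ]
neck [0.51918318 0.28466517 0.058     ]
```

View pics/h2.png

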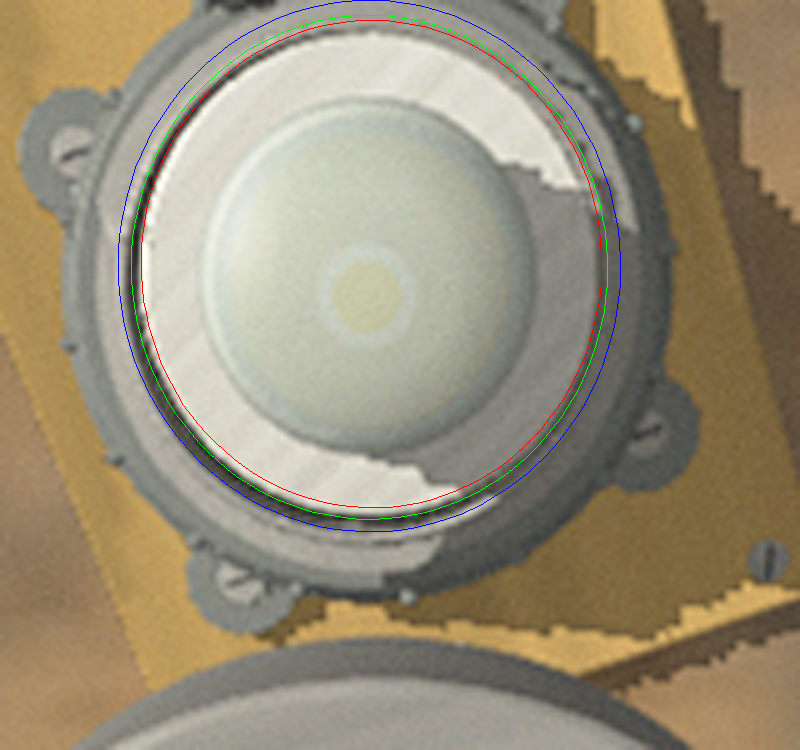

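```bash
python3 -c "
from h import *
go(.5198,.2829,.13,83.3)"

```

```text
shift cm [ 4.68  8.33 -0.29] dist 9.6
yaw 83.16 twist -0.002
```

```bash

python3 -m handwheel '{"translation":[[1,4.5,-0.3],[3,8.3,-0.3],[4.7,8.3,-0.3],[4.7,8.3,-0.3],[4.7,8.3,-0.3]],"twist":[0,0,0,0,0],"hand":[0.7,0.7,0.7,0.7,0.7]}' 80|head -2
python3 - <<'E'
from h import *
st();go(.5198,.2829,.082,83.3)
E
```

```text
t: 19.88
tcp_pos: [0.5218, 0.284, 0.1306]
t 19.88 tcp [0.5218 0.284  0.1306] x [ 0.002  0.001 -1.   ] z [0.118 0.993 0.001] F [-0.6 -0.4 -2.2] T [ 0.01 -0.05  0.03] g 0.773 q [-0.7   0.44  0.17  1.84 -0.09  0.86  0.97]
shift cm [ 4.86  0.19 -0.14] dist 4.9
yaw 83.2 twist -0.002
```

```bash

python3 -m handwheel '{"translation":[[1.5,0.2,-0.14],[3,0.2,-0.14],[4.3,0.2,-0.14],[4.8,0.2,-0.14],[4.8,0.2,-0.14]],"twist":[0,0,0,0,0],"hand":[0.7,0.7,0.7,0.7,0.7]}' 80|head -2
python3 - <<'E'
from h import *
st();snap('wrist','w19.png');snap('side','s19.png');snap('scene','sc19.png');go(.5198,.2829,.076,83.3)
crop('s19.png',270,190,390,310,5,'i1.png');crop('sc19.png',180,110,300,220,5.5,'i2.png')
E
```

```text
t: 20.5
tcp_pos: [0.5177, 0.2834, 0.0812]
t 20.5 tcp [0.5177 0.2834 0.0812] x [-0.001 -0.    -1.   ] z [ 0.116  0.993 -0.001] F [-0.2 -0.9 -1.9] T [-0.    0.02 -0.01] g 0.776 q [-0.69  0.5   0.16  1.88 -0.11  0.76  0.98]
shift cm [ 0.63 -0.16 -0.06] dist 0.6
yaw 83.31 twist 0.0
```

View pics/w19.png

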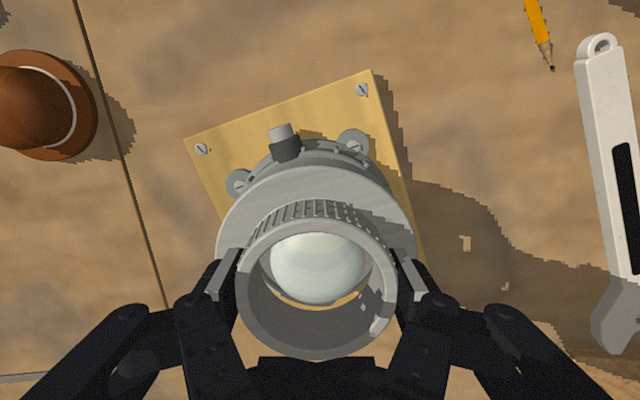

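View pics/i1.png

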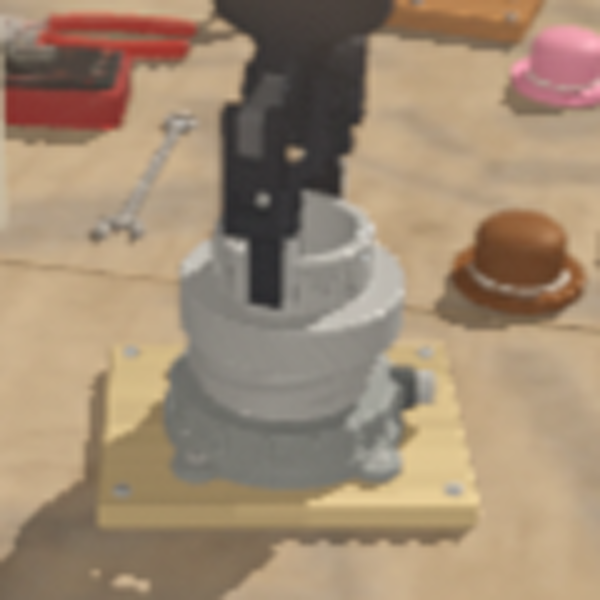

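View pics/i2.png

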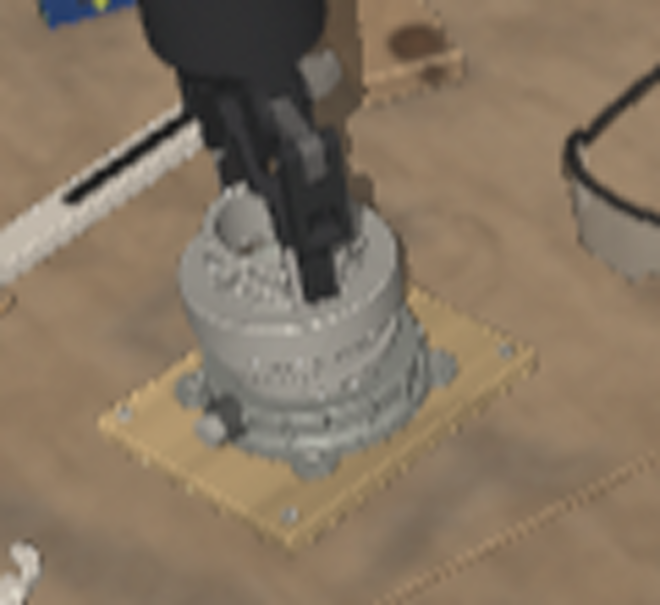

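```bash

python3 -m handwheel '{"translation":[[0,-0.18,-0.05],[0.2,-0.18,-0.05],[0.4,-0.18,-0.05],[0.5,-0.18,-0.05]],"twist":[0,0,0,0],"hand":[0.7,0.7,0.7,0.7]}' 80|head -4
python3 -m handwheel '{"translation":[[0.15,0,0],[0.3,0,0]],"twist":[0,0],"hand":[0.7,0.7]}' 80|head -4
python3 -c "
from h import *
st()"
```

```text
t: 21.15
tcp_pos: [0.5194, 0.2827, 0.0766]
eef_rot: [-1.123, 1.262, 1.123]
wrist_force: [-0.2, -0.1, -1.7]
t: 21.4
tcp_pos: [0.5196, 0.2828, 0.0737]
eef_rot: [-1.123, 1.262, 1.123]
wrist_force: [-1.2, 0.6, -1.8]
t 21.4 tcp [0.5196 0.2828 0.0737] x [-0.  0. -1.] z [0.117 0.993 0.   ] F [-1.2  0.6 -1.8] T [-0.03 -0.03 -0.  ] g 0.773 q [-0.69  0.51  0.15  1.89 -0.11  0.75  0.98]
```

```bash

for i in 1; do python3 -m handwheel '{"translation":[[0.1,0,0],[0.2,0,0]],"twist":[0,0],"hand":[0.7,0.7]}' 80|sed -n '1,2p;4p'; done
python3 -m handwheel '{"translation":[[0.1,0,0],[0.2,0,0]],"twist":[0,0],"hand":[0.7,0.7]}' 80|sed -n '1,2p;4p'
python3 -c "
from h import *
st()"
```

```text
t: 21.65
tcp_pos: [0.5196, 0.2828, 0.0717]
wrist_force: [0.3, -0.2, -2.4]
t: 21.9
tcp_pos: [0.5196, 0.2828, 0.0698]
wrist_force: [0.3, -0.3, -1.6]
t 21.9 tcp [0.5196 0.2828 0.0698] x [ 0.  0. -1.] z [0.117 0.993 0.   ] F [ 0.3 -0.3 -1.6] T [-0.02 -0.03  0.03] g 0.776 q [-0.68  0.52  0.15  1.89 -0.11  0.74  0.99]
```

Underside is 4 mm below the rim with no contact; continuing.

```bash

python3 -m handwheel '{"translation":[[0.1,0,0],[0.2,0,0]],"twist":[0,0],"hand":[0.7,0.7]}' 80|sed -n '1,2p;4p'
python3 -m handwheel '{"translation":[[0.1,0,0],[0.15,0,0]],"twist":[0,0],"hand":[0.7,0.7]}' 80|sed -n '1,2p;4p'
python3 -c "
from h import *
st()"
```

```text
t: 22.15
tcp_pos: [0.5196, 0.2827, 0.0677]
wrist_force: [-0.1, -0.3, -1.5]
t: 22.4
tcp_pos: [0.5197, 0.2828, 0.0671]
wrist_force: [-1.8, -0.9, 7.4]
t 22.4 tcp [0.5197 0.2828 0.0671] x [-0.  0. -1.] z [0.117 0.993 0.   ] F [-1.8 -0.9  7.4] T [-0.18  0.53  0.03] g 0.777 q [-0.68  0.52  0.15  1.89 -0.11  0.74  0.99]
```

```bash

python3 -m handwheel '{"translation":[[0.03,0,0],[0.1,0,0],[0.17,0,0],[0.23,0,0],[0.3,0,0]],"twist":[0.14,0.28,0.42,0.56,0.7],"hand":[0.7,0.7,0.7,0.7,0.7]}' 100|sed -n '1,2p;4p'
python3 -c "
from h import *
st()"
```

```text
t: 23.02
tcp_pos: [0.5203, 0.283, 0.0641]
wrist_force: [-0.5, -0.6, 2.9]
t 23.02 tcp [0.5203 0.283  0.0641] x [ 0.002  0.001 -1.   ] z [0.732 0.681 0.002] F [-0.5 -0.6  2.9] T [-0.14  0.07  0.11] g 0.773 q [-0.82  0.54  0.34  1.9  -0.26  0.74  0.41]
```

```bash

python3 -m handwheel '{"translation":[[0.07,0,0],[0.14,0,0],[0.2,0,0],[0.27,0,0],[0.33,0,0]],"twist":[0.14,0.28,0.42,0.56,0.7],"hand":[0.7,0.7,0.7,0.7,0.7]}' 100|sed -n '1,2p;4p'
python3 -c "
from h import *
st()"
```

```text
t: 23.65
tcp_pos: [0.52, 0.2833, 0.0607]
wrist_force: [-0.0, -0.2, 1.8]
t 23.65 tcp [0.52   0.2833 0.0607] x [ 0.001  0.001 -1.   ] z [0.999 0.05  0.001] F [-0.  -0.2  1.8] T [0.03 0.16 0.04] g 0.77 q [-0.95  0.58  0.52  1.91 -0.41  0.76 -0.15]
```

```bash

python3 -m handwheel '{"translation":[[0.05,0,0],[0.1,0,0],[0.14,0,0],[0.19,0,0],[0.24,0,0]],"twist":[0.1,0.2,0.3,0.4,0.5],"hand":[0.7,0.7,0.7,0.7,0.7]}' 120|sed -n '1,2p;4p'
python3 -c "
from h import *
st()"
python3 -m handwheel '{"translation":[[0.03,0,0],[0.06,0,0],[0.1,0,0]],"twist":[0.08,0.16,0.24],"hand":[0.7,0.7,0.7]}' 120|sed -n '1,2p;4p'
python3 -c "
from h import *
st()"
```

```text
t: 24.28
tcp_pos: [0.5205, 0.2836, 0.0583]
wrist_force: [0.8, 0.9, 3.8]
t 24.27 tcp [0.5205 0.2836 0.0583] x [ 0.002  0.001 -1.   ] z [ 0.901 -0.433  0.001] F [0.8 0.9 3.8] T [0.1  0.05 0.16] g 0.769 q [-1.04  0.62  0.65  1.91 -0.52  0.78 -0.55]
t: 24.65
tcp_pos: [0.5209, 0.2837, 0.0579]
wrist_force: [-0.5, 0.1, 6.0]
t 24.65 tcp [0.5209 0.2837 0.0579] x [ 0.003  0.002 -1.   ] z [ 0.773 -0.635  0.001] F [-0.5  0.1  6. ] T [-0.02  0.17  0.15] g 0.767 q [-1.08  0.64  0.71  1.92 -0.57  0.8  -0.74]
```

```bash

python3 -m handwheel '{"translation":[[0.03,0,0],[0.06,0,0]],"twist":[0.07,0.14],"hand":[0.7,0.7]}' 120|sed -n '1,2p;4p'
python3 -c "
from h import *
st()"
python3 -m handwheel '{"translation":[[0.03,0,0],[0.06,0,0]],"twist":[0.07,0.14],"hand":[0.7,0.7]}' 120|sed -n '1,2p;4p'
python3 -c "
from h import *
st()"
```

```text
t: 24.9
tcp_pos: [0.5212, 0.2837, 0.0577]
wrist_force: [-1.2, 0.2, 9.3]
t 24.9 tcp [0.5212 0.2837 0.0577] x [ 0.003  0.002 -1.   ] z [ 0.677 -0.736  0.001] F [-1.2  0.2  9.3] T [-0.08  0.16  0.18] g 0.763 q [-1.1   0.65  0.75  1.92 -0.61  0.81 -0.85]
t: 25.15
tcp_pos: [0.5215, 0.2837, 0.0574]
wrist_force: [-1.2, -0.5, 10.3]
t 25.15 tcp [0.5215 0.2837 0.0574] x [ 0.004  0.002 -1.   ] z [ 0.568 -0.823  0.   ] F [-1.2 -0.5 10.3] T [-0.1   0.2   0.24] g 0.766 q [-1.12  0.67  0.78  1.92 -0.64  0.82 -0.96]
```

```bash

python3 -m handwheel '{"translation":[[0.02,0.05,0.05],[0.04,0.05,0.05]],"twist":[0.08,0.16],"hand":[0.7,0.7]}' 120|sed -n '1,2p;4p'
python3 -c "
from h import *
st();snap('wrist','w20.png');snap('side','s20.png')
crop('s20.png',270,190,390,310,5,'j1.png')"
```

```text
t: 25.4
tcp_pos: [0.5225, 0.2836, 0.0573]
wrist_force: [-1.2, 0.2, 11.9]
t 25.4 tcp [0.5225 0.2836 0.0573] x [ 0.004  0.002 -1.   ] z [ 0.429 -0.903 -0.   ] F [-1.2  0.2 11.9] T [-0.19  0.26  0.28] g 0.766 q [-1.15  0.68  0.82  1.92 -0.67  0.84 -1.09]
```

View pics/w20.png

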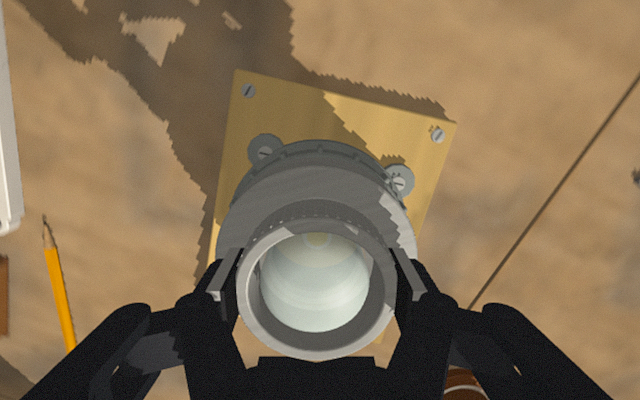

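View pics/j1.png

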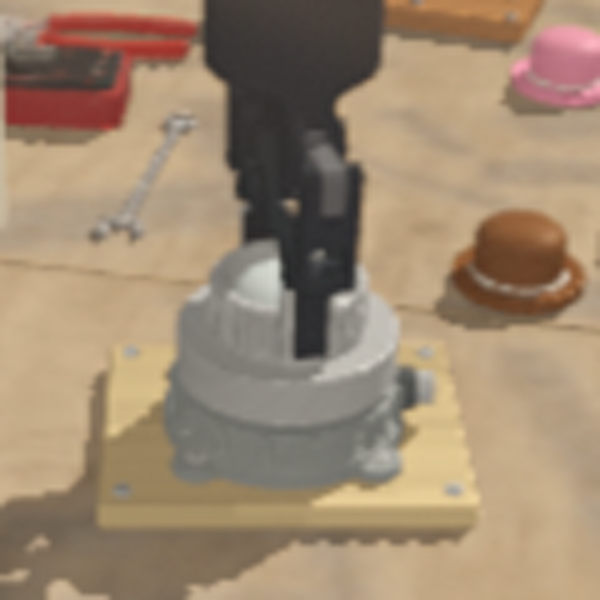

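```bash

python3 -m handwheel '{"translation":[[0,-0.1,-0.05],[0,-0.1,-0.05]],"twist":[0.08,0.16],"hand":[0.7,0.7]}' 120|sed -n '1,2p;4p'
python3 -c "
from h import *
st()"
python3 -m handwheel '{"translation":[[0,0,0],[0,0,0]],"twist":[0.08,0.16],"hand":[0.7,0.7]}' 120|sed -n '1,2p;4p'
python3 -c "
from h import *
st()"
```

```text
t: 25.75
tcp_pos: [0.522, 0.2834, 0.0574]
wrist_force: [1.2, -0.3, 11.4]
t 25.75 tcp [0.522  0.2834 0.0574] x [ 0.006  0.002 -1.   ] z [ 0.28  -0.96  -0.001] F [ 1.2 -0.3 11.4] T [-0.13  0.06  0.28] g 0.761 q [-1.17  0.7   0.86  1.92 -0.71  0.85 -1.22]
t: 26.0
tcp_pos: [0.5218, 0.2833, 0.0574]
wrist_force: [0.5, -0.6, 10.4]
t 26.0 tcp [0.5218 0.2833 0.0574] x [ 0.005  0.002 -1.   ] z [ 0.123 -0.992 -0.001] F [ 0.5 -0.6 10.4] T [-0.28 -0.06  0.24] g 0.769 q [-1.2   0.72  0.9   1.92 -0.74  0.87 -1.35]
```

```bash

python3 -m handwheel '{"translation":[[0.01,0,0],[0.02,0,0]],"twist":[0.08,0.16],"hand":[0.7,0.7]}' 120|sed -n '1,2p;4p'
python3 -c "
from h import *
st()"
python3 -m handwheel '{"translation":[[0.02,0,0],[0.03,0,0]],"twist":[0.08,0.14],"hand":[0.7,0.7]}' 120|sed -n '1,2p;4p'
python3 -c "
from h import *
st()"
```

```text
t: 26.25
tcp_pos: [0.5224, 0.2831, 0.0573]
wrist_force: [1.8, -1.4, 9.2]
t 26.25 tcp [0.5224 0.2831 0.0573] x [ 0.007  0.001 -1.   ] z [-0.034 -0.999 -0.001] F [ 1.8 -1.4  9.2] T [-0.4  -0.38  1.05] g 0.766 q [-1.22  0.74  0.94  1.92 -0.78  0.89 -1.48]
t: 26.5
tcp_pos: [0.5227, 0.2831, 0.0572]
wrist_force: [2.3, -2.8, 10.6]
t 26.5 tcp [0.5227 0.2831 0.0572] x [ 0.007 -0.002 -1.   ] z [-0.162 -0.987  0.001] F [ 2.3 -2.8 10.6] T [-0.33 -0.38  3.8 ] g 0.765 q [-1.23  0.76  0.97  1.92 -0.8   0.9  -1.58]
```

```bash

python3 -m handwheel '{"translation":[[-0.03,0,0],[-0.03,0,0]],"twist":[-0.04,-0.06],"hand":[0.7,0.7]}' 120
python3 -c "
from h import *
st()"
```

```text
t: 26.75
tcp_pos: [0.5226, 0.2831, 0.0573]
eef_rot: [1.307, 1.146, -1.293]
wrist_force: [1.6, 1.5, 9.7]
grip_width: 0.765
t 26.75 tcp [0.5226 0.2831 0.0573] x [ 0.007  0.004 -1.   ] z [-0.124 -0.992 -0.005] F [1.6 1.5 9.7] T [-0.58 -0.11 -2.56] g 0.765 q [-1.23  0.75  0.96  1.92 -0.8   0.9  -1.55]
```

```bash

python3 -m handwheel '{"translation":[[0,0,0],[0,0,0]],"twist":[0.03,0.045],"hand":[0.7,0.7]}' 120|tail -2
python3 -c "
from h import *
st()"
```

```text
wrist_force: [3.1, -2.4, 8.6]
grip_width: 0.764
t 27.0 tcp [0.5226 0.2831 0.0573] x [ 0.007 -0.001 -1.   ] z [-0.149 -0.989  0.   ] F [ 3.1 -2.4  8.6] T [-0.33 -0.43  3.  ] g 0.764 q [-1.23  0.75  0.97  1.92 -0.8   0.9  -1.57]
```

```bash

python3 -m handwheel '{"translation":[[0,0,0]],"twist":[-0.018],"hand":[0.7]}' 120|tail -2
python3 -c "
from h import *
st()"
python3 -m handwheel '{"translation":[[0,0,0],[0,0,0],[0,0,0]],"twist":[-0.018,-0.018,-0.018],"hand":[0.9,1,1]}' 40
python3 -m handwheel '{"translation":[[-2,0,0],[-5,0,0],[-9,0,0],[-12.5,0,0],[-12.5,0,0]],"twist":[0,0,0,0,0],"hand":[1,1,1,1,1]}' 40
python3 - <<'E'
from h import *
st();snap('wrist','w21.png');snap('side','s21.png');snap('scene','sc21.png')
crop('s21.png',270,190,390,310,5,'k1.png');crop('w21.png',200,80,440,260,3.3,'k2.png')
E
```

```text
wrist_force: [2.0, -0.6, 9.3]
grip_width: 0.768
t 27.12 tcp [0.5226 0.2831 0.0573] x [ 0.007  0.001 -1.   ] z [-0.138 -0.99  -0.002] F [ 2.  -0.6  9.3] T [-0.42 -0.32 -0.13] g 0.768 q [-1.23  0.75  0.97  1.92 -0.8   0.9  -1.56]
t: 27.5
tcp_pos: [0.5187, 0.2827, 0.0546]
eef_rot: [1.3, 1.148, -1.301]
wrist_force: [0.2, 0.0, -0.2]
grip_width: 1.0
t: 28.12
tcp_pos: [0.5211, 0.2828, 0.1836]
eef_rot: [1.306, 1.147, -1.295]
wrist_force: [-0.2, -0.1, 1.0]
grip_width: 1.001
t 28.12 tcp [0.5211 0.2828 0.1836] x [ 0.005  0.004 -1.   ] z [-0.124 -0.992 -0.004] F [-0.2 -0.1  1. ] T [ 0.01  0.02 -0.03] g 1.001 q [-1.34  0.61  1.13  1.83 -0.62  1.1  -1.67]
```

View pics/k2.png

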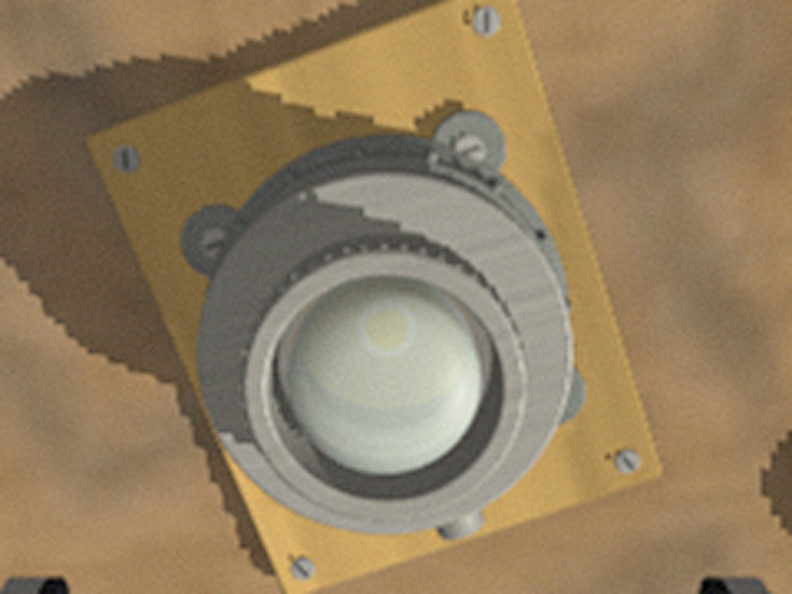

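View pics/k1.png

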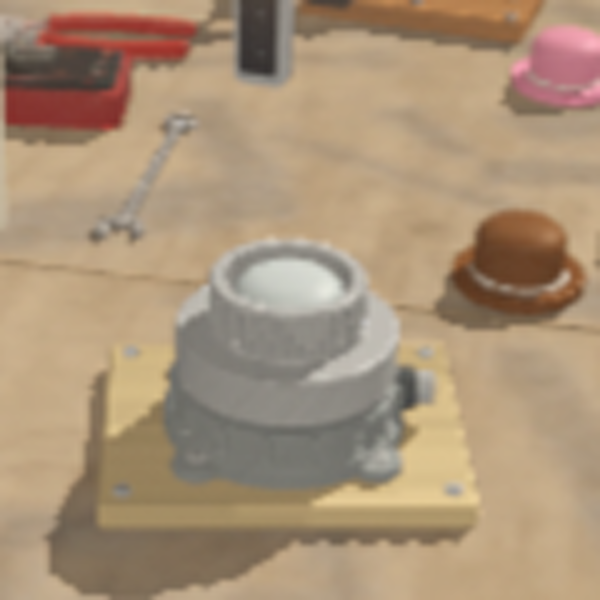

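View pics/sc21.png

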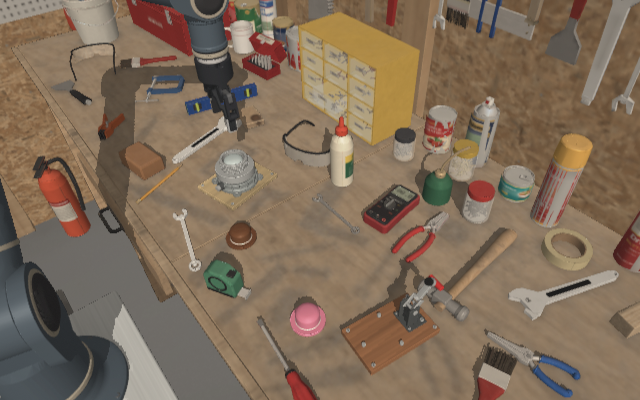

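```bash
python3 - <<'E'
from ov import *
n=[.5200,.2840]
overlay('s21.png',[([*n,.086],.068,(0,0,255)),([*n,.062],.098,(0,255,0)),([*n,.041],.098,(255,0,0)),([*n,.012],.108,(0,255,255))],280,220,370,295,8,'k3.png')
overlay('sc21.png',[([*n,.086],.068,(0,0,255)),([*n,.062],.098,(0,255,0)),([*n,.041],.098,(255,0,0))],190,130,290,220,7,'k4.png')
E
```

```text
(no output)
```

View pics/k3.png

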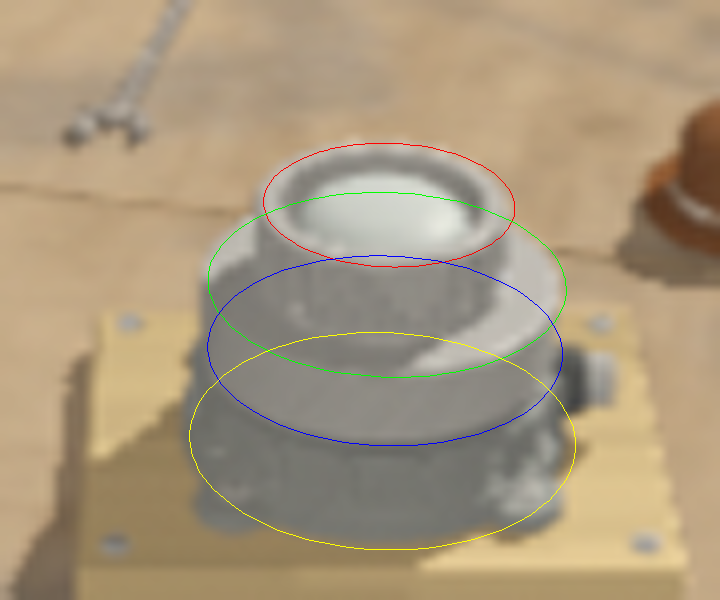

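View pics/k4.png

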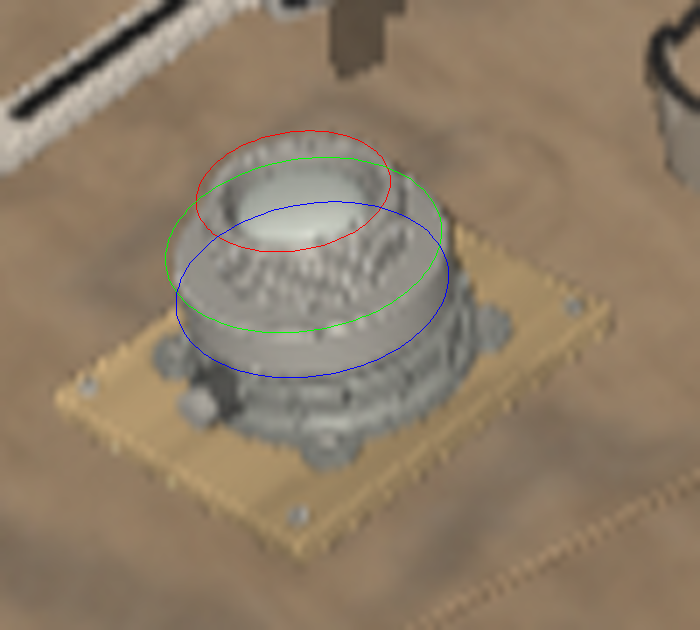

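```bash
python3 -c "
from h import *
print(robot.job_done())"
```

```text
the job is handed in; nothing more can be done
None
```

The job is handed in at about 28 s of the 72 s: the glass is in the neck, the ring is screwed down tight, and the gripper is clear of everything.

- **Finger:** I swung it up by the red bar to past upright and let go. It flew open and is still open in the last scene picture.
- **Glass:** I gripped it by the dome and lowered it into the neck. It met the seal at the expected height with about 5 N and was released upright. It sat slightly off-centre inside the neck's clearance.
- **Ring:** I set it over the neck, where it rested about 6.5 mm below the rim. I then turned it clockwise about 180°, which matches the turn needed from that resting height. The torque stayed at or below 0.3 N m, leapt to 1.05 N m near 175° and reached 3.8 N m after that.
- **Over-relaxing before release:** Easing the wrist back before release, I went too far and put about 2.6 N m anticlockwise on the ring. I retightened it to 3.0 N m and let go at near-zero torque.

**Last checks:** The ring sits level, and in both fixed cameras its height agrees with fully screwed down to about 1 mm. I could not read how far the seal is squeezed, so snugness rests on the torque leap and the turn angle. The tools and other things showed no sign of having moved in the last scene picture.

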